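Torque the pipe clamp, then open the water

ROBOT

A 6-joint arm with a two-finger parallel gripper is mounted at the origin on the work surface. World frame = base frame: x ahead of the robot, y to its left, z up, the work surface at z = 0. Lengths are in m, angles in rad, forces in N, time in s.
With the tool pointing down it reaches from about 0.25 to 0.775 m from the base axis. Payload 4 kg.
Tool frame: the origin (TCP) lies at the very end of the fingers, on their centre line; the grasp point (between the pads) lies 19 mm behind it (r.hold_point_z is the distance from the TCP to the grasp point, in m); z points along the fingers, y is the line along which they close (so a half turn about z gives the same grasp; the last joint's range is limited). The gripper opens to 94 mm and grips with 3 to 60 N. Pads are 16 mm wide; open, the fingers measure 119 mm over their backs; the gripper's body (75 mm by 177 mm) begins 78 mm behind the grasp point.
Start: joints at [1.082, 0.087, 1.371, -0, 1.684, -0.103], TCP at [0.207, 0.51, 0.206] pointing down, gripper open.
Joint ranges: [-3.1, 3.1], [-0.76, 2.03], [0.27, 2.55], [-1.08, 4.22], [0.17, 2.65], [-2.57, 2.57]. Speed limits (rad/s): [2.79, 2.79, 3.14, 3.14, 3.14, 3.14].

INTERFACE

Orientations are given as a rotation vector (axis times angle).
In Python, from plant import r gives the robot as it stands. The module is installed in compiled form; this text tells all that it offers.
- The arm moves only by the tool carry_out, never from a script. Its argument "commands" is a list of rows, each an object with "travel": the shift along the tool's x, y, z scaled (see below), a list of three; "delta_rot": the turn, a rotation vector about the tool's x, y, z scaled (see below), a list of three; "jaw": the opening, from -1 (shut) to 1 (fully open), so that 0 is half open. A call has 1 to 10 rows; each row is the pose to reach, as a shift and turn from the pose commanded when the call began, along the tool's axes at that moment; what a row does not reach only later rows make up. The controller multiplies each number of a shift by 0.25 m and each number of a turn by 60 degrees. A row lasts 1/10 s, in which the tool goes at most 50 mm and 8.59 degrees, less where a joint would pass 70% of its speed; a pose out of reach is approached as far as the arm can. A call with a number of a shift or a turn outside -1 to 1 is refused whole. A call with a gripper value outside its range is refused whole. The fingers move at their own pace and stop on an object; the grip force is fixed at half the most. Time passes only in rows, so rows that repeat a pose let the fingers close. It gives the time, the measured TCP pose, the force, the opening and the grip force at its end, in the units of the state.
- r.get_obs(): the state, without advancing time (a new reading comes with each control period).
- r.get_image(name): name is "scene" or "top"; returns the picture (400x640x3 uint8, blue, green, red); there is no depth.
- r.camera_info(name): a dict with "vertical_fov" (degrees; the focal length in pixels is half the picture's height over the tangent of half this angle, whatever the lens; pixels are square), "cx", "cy" (the principal point, pixels), "D" ([k1, k2, p1, p2, k3] as OpenCV has them; the pictures are not rectified), "camera_from_world" (4x4, takes a point from world to camera coordinates). Camera axes: x right, y up, looking along -z (the intrinsics and any distortion apply to the point x, -y, -z); pixel columns grow to the right and rows downward; lengths in m; the calibration is good to about 2 mm. A picture is of the moment at which its call begins. camera_info takes no time and is no camera call.
- r.close_job(): hands the job in; it is judged then, once.
The state is a dict: "clock": time; "joint_pos": joint angles; "joint_velocities": joint speeds; "joint_torque": joint torques, N m; "position": TCP position; "tcp_rot": TCP orientation; "ft_force": force on the tool from outside, world axes, zero at the start; "wrist_torque": the same for the moment, N m; "opening": finger opening in m; "grip_force": force on a finger pad.
Only numpy, scipy, OpenCV 4.12 (cv2) and the standard library are available. Lean on these libraries where they do the work, as an engineer would, in place of code of your own. Each camera call takes 0.05 s, during which the arm holds its last target. There are 200 camera calls.

TASK

With the click wrench, tighten the bolt of the pipe clamp clockwise until it is fully tight and the wrench clicks, and ease off at the click rather than forcing the handle on to its stop. Then lay the wrench back in its grey case as it lay, bolt still tight, and open the red-handled valve fully. Leave the spray can, the screw box and the glue bottle standing where they are.

Things in the scene. Friction and masses are not known exactly. Their poses are not given: they have to be found in the camera images.
- bolt_seat (a point): Point on the bolt's vertical axis on top of its washer (radius 21 mm), 80 mm above the bench, where the socket's rim comes to rest. Above it: steel hexagon head, 30 mm across flats, 13 mm high, then a 5 mm high lead cone narrowing to radius 9 mm, a yellow dot on top. Turns with the bolt: x is normal to a flat (flats every 60 degrees), z up. Below: dark clamp block 56 x 72 mm, 76 mm high.
- bolt (a joint): Turn of the bolt, rad, growing clockwise seen from above (tightening). Starts at 0.3 to 0.6; at 0.9 it is fully tight at a firm stop. It takes about 0.35 N m to turn either way and stays where it is left.
- line: Wooden plank (300 x 100 x 38 mm, long side x) fixed to the bench; origin under its centre, z up. It carries a 22 mm copper pipe along x (axis 55 mm up, 360 mm long), the clamp with the bolt at x = -60 mm, y = 0, and a brass ball valve with its stem at x = +90 mm, y = 0. All but the bolt head and wrench stays below 100 mm (lever top 98 mm).
- valve (a joint): Turn of the valve lever, rad, growing anticlockwise seen from above. At 0 (closed) it points along the plank's +y, across the pipe; at 1.571 (fully open, firm stop) along -x, over the pipe towards the clamp. Starts at 0 to 0.25. Takes about 0.2 N m and stays where it is left.
- lever_grip (a point): Middle of the red sleeve of the valve lever, 92 mm above the bench, 70 mm from the stem's axis. Sleeve 14 mm wide, 12 mm high, 68 mm long (34 to 102 mm from the stem). Turns with the lever: y points outwards along it, z up.
- valve_axis (a point): Point on the vertical axis of the valve stem at the lever's height, 92 mm above the bench; the lever turns about it.
- socket (a point): Centre of the mouth (lowest plane) of the loose wrench's socket: hexagon 32.5 mm across flats, 24 mm deep, open downwards, outer radius 24 mm; the bolt head fits fully in, with about 0.17 rad of play either way. z up into the head (head top 60 mm above); x is normal to a flat. The untripped handle points along -x. Wrench about 0.3 kg, mostly in the head.
- click (a joint): The wrench's breakaway joint, rad: handle against head about the socket's axis, growing clockwise seen from above. A spring keeps it at 0 until the handle bears about 1.1 N m against a bolt that turns no more; then it yields, 1.6 N m per rad more. It has clicked at 0.15; from 0.42 it is forced too far (hard stop 0.55); it springs back when eased. Yellow marks on head and handle line up at 0.
- handle_grip (a point): Centre of the wrench handle, a black bar with orange bands, 24 mm wide, 22 mm high, flat upright sides, 70 to 235 mm from the socket's axis. This point is 150 mm from the socket's axis and 46 mm above its mouth. Turns with the handle: x points along it towards the head, z up.
- case: Open grey wrench case fixed to the bench, 310 x 110 mm outside (long side x), walls 5 mm thick, 26 mm high, inner floor 5 mm up; origin under its centre, z up. The wrench lies with the socket's mouth on the floor near x = +95 mm, y = 0, and the handle along -x, its end on a black rubber rest (30 x 60 mm, top 40 mm above the bench) at x = -115 mm.
- spray_mid (a point): Centre, half-way up, of a loose silver spray can with a yellow band, standing upright beside the plank: radius 25 mm, 150 mm high in all.
- screws_mid (a point): Centre of a loose cardboard box of screws on the plank's other side: 75 x 55 mm, 40 mm high.
- glue_mid (a point): Centre, half-way up, of a loose green glue bottle with a red cap, standing beyond the case: radius 24 mm, 120 mm high in all.

How it is judged:
By the outcome, as a careful person would: the job done as asked, in the order asked, and still so for the second after the job is handed in, with the robot touching nothing.
It also fails if it takes over 72 s, if anything falls off the work surface, if the arm or the gripper's body presses on something with over 40 N, if the wrist force passes 120 N, or if a joint passes its speed limit or range.

## Working session

There is one attempt and no reset: what is moved stays moved. The work goes in short steps, Python scripts to look and compute and a tool call to move; the robot and the scene stay as the last step left them, time stands still between calls to the robot, and variables do not carry over. Pictures are saved under pics/ and viewed, at most 10 in all, crops included, and the job is handed in when it is done.

Besides the shell and the picture viewer there is one more tool, called by a JSON object that holds its "method" and its "body", one argument or row to a line. carry_out: Moves the arm, as the interface text tells. Shifts and turns lie within -1 to 1; 1 stands for 0.25 m of shift or 60 degrees of turn. Its arguments: {"type":"object","properties":{"commands":{"type":"array","items":{"type":"object","properties":{"travel":{"type":"array","items":{"type":"number","minimum":-1,"maximum":1}},"delta_rot":{"type":"array","items":{"type":"number","minimum":-1,"maximum":1}},"jaw":{"type":"number"}}}}},"required":["commands"]}

```bash
mkdir -p pics; python3 - <<'E'
from plant import r
import cv2,numpy as np
np.set_printoptions(precision=4,suppress=True)
for n in("scene","top"):
    cv2.imwrite(f"pics/{n}0.png",r.get_image(n)); c=r.camera_info(n); print(n,c)
o=r.get_obs(); print(o)
E
```

```text
scene {'vertical_fov': 48.4151952895116, 'cx': 319.82512150215064, 'cy': 199.67477293109235, 'D': array([-0.0508,  0.    ,  0.    ,  0.    ,  0.    ]), 'camera_from_world': array([[-0.3357,  0.942 , -0.0025,  0.2138],
       [-0.7749, -0.2746,  0.5693,  0.4057],
       [ 0.5356,  0.193 ,  0.8222, -1.575 ],
       [ 0.    ,  0.    ,  0.    ,  1.    ]])}
top {'vertical_fov': 42.68473279081337, 'cx': 318.55514446723777, 'cy': 200.96696604660426, 'D': array([-0.0576,  0.    ,  0.    ,  0.    ,  0.    ]), 'camera_from_world': array([[-0.0108, -0.9997, -0.0213, -0.0131],
       [ 0.9979, -0.0121,  0.0636, -0.6178],
       [-0.0639, -0.0206,  0.9977, -1.2879],
       [ 0.    ,  0.    ,  0.    ,  1.    ]])}
{'clock': 0.1, 'joint_pos': array([ 1.0819,  0.0879,  1.3721, -0.    ,  1.6836, -0.1031]), 'joint_velocities': array([-0.0013, -0.0017, -0.0042,  0.0005,  0.0007,  0.0019]), 'joint_torque': array([  0.0025, -34.1253, -30.3302,   0.0721,   0.0304,  -0.0001]), 'position': array([0.2067, 0.5091, 0.2044]), 'tcp_rot': array([-0.6022, -3.0827,  0.0031]), 'ft_force': array([-0.3318, -0.0861, -0.015 ]), 'wrist_torque': array([0.0214, 0.0064, 0.025 ]), 'grip_force': 0.0, 'opening': 0.09365080612536596}
```

View pics/scene0.png

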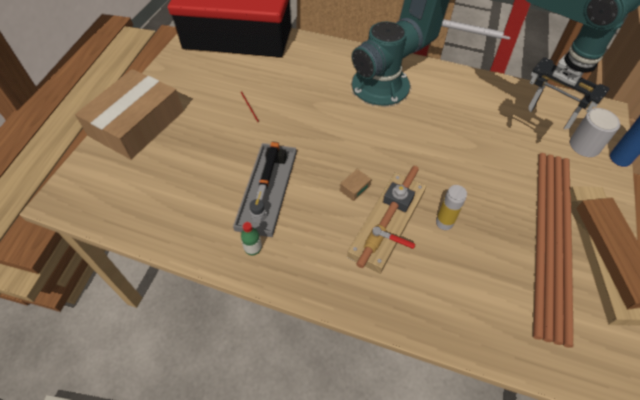

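View pics/top0.png

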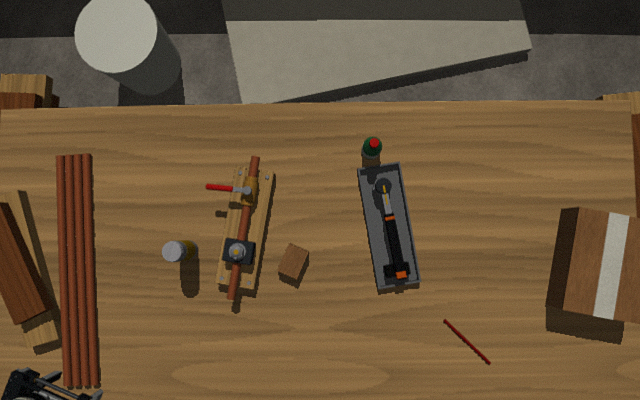

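The scene view shows the case around (267,190) with the wrench head at (257,207), the clamp bolt at (400,190) and the red lever at (403,240). The top view shows the wrench head at (383,187), the handle running to (402,275), the bolt at (237,252) and the lever running from (248,191) to (207,187). I'll zoom in for pixel accuracy.

```bash
python3 - <<'E'
import cv2
t=cv2.imread("pics/top0.png")[135:305,160:425]; cv2.imwrite("pics/topc.png",cv2.resize(t,None,fx=3,fy=3,interpolation=cv2.INTER_CUBIC))
t=cv2.imread("pics/scene0.png")[135:280,230:475]; cv2.imwrite("pics/scenec.png",cv2.resize(t,None,fx=3.2,fy=3.2,interpolation=cv2.INTER_CUBIC))
E
```

```text
(no output)
```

View pics/topc.png

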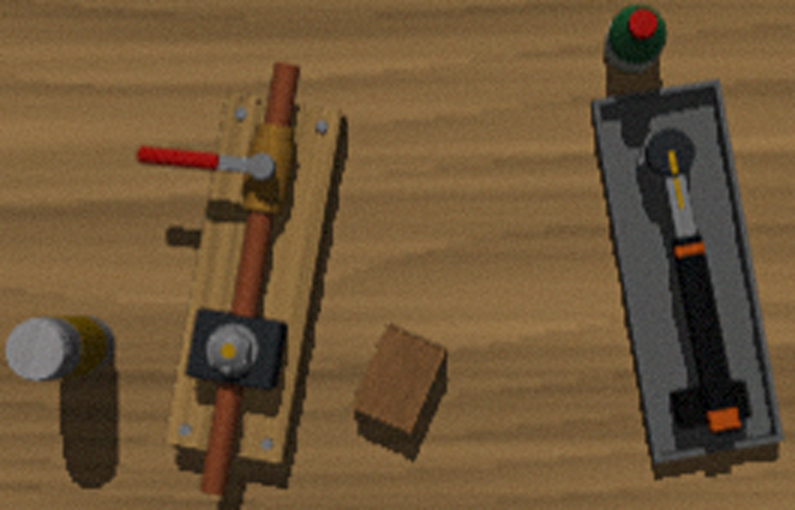

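View pics/scenec.png

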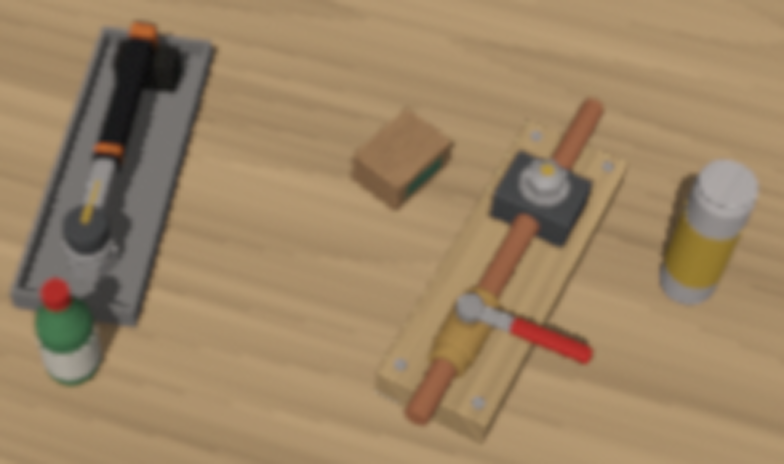

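Pixel positions. Top crop: bolt dot (228,351), stem (262,166), lever end (140,154), wrench head (669,154), orange band (690,250), handle end (725,418). Scene crop: dot (547,170), stem (471,306), lever end (588,353), head (86,228), band (108,149), handle end (144,30).

```bash
cat > h.py <<'E'
import numpy as np,cv2
from plant import r
np.set_printoptions(precision=4,suppress=True)
def ray(n,uv):
    c=r.camera_info(n); f=200/np.tan(np.radians(c["vertical_fov"])/2)
    K=np.array([[f,0,c["cx"]],[0,f,c["cy"]],[0,0,1]])
    p=cv2.undistortPoints(np.array([[uv]],float),K,c["D"])[0,0]
    M=c["camera_from_world"]; R,t=M[:3,:3],M[:3,3]
    return -R.T@t, R.T@np.array([p[0],-p[1],-1])
def atz(n,uv,z):
    o,d=ray(n,uv); return o+d*(z-o[2])/d[2]
def tri(a,b):
    o1,d1=ray("top",a);o2,d2=ray("scene",b)
    s=np.linalg.lstsq(np.c_[d1,-d2],o2-o1,rcond=None)[0]
    p,q=o1+s[0]*d1,o2+s[1]*d2
    return (p+q)/2,np.linalg.norm(p-q)
def tc(u,v): return ((u+.5)/3-.5+160,(v+.5)/3-.5+135)
def sc(u,v): return ((u+.5)/3.2-.5+230,(v+.5)/3.2-.5+135)
E
python3 - <<'E'
from h import *
P={'dot':((228,351),(547,170),.098),'stem':((262,166),(471,306),.098),'levend':((140,154),(588,353),.096),'slv0':((217,160),(514,326),.096),
'head':((669,154),(86,228),.065),'band':((690,250),(108,149),.062),'hend':((725,418),(144,30),.062),
'caseFL':((592,102),(12,298),.026),'caseFR':((718,84),(135,322),.026),'caseNR':((779,440),(213,45),.026),'caseNL':((655,460),(105,30),.026),
'pipeF':((287,64),(420,415),.055),'pipeN':((212,492),(594,104),.06),'spray':((36,349),(725,187),.15),'glue':((643,23),(55,292),.12)}
for k,(a,b,z) in P.items():
    p,e=tri(tc(*a),sc(*b)); print(k,p,round(e,4),'top@z',atz('top',tc(*a),z)[:2],'sc@z',atz('scene',sc(*b),z)[:2])
for n,uv in dict(plFL=(226,95),plFR=(344,112),plNR=(287,462),plNL=(168,443)).items(): print(n,atz('top',tc(*uv),.038))
for uv in((393,325),(447,350),(414,432),(355,410)): print('screws',atz('top',tc(*uv),.04))
E
```

```text
dot [0.493  0.1786 0.1008] 0.0016 top@z [0.4932 0.1784] sc@z [0.4906 0.1793]
stem [0.6408 0.1525 0.0973] 0.0037 top@z [0.6412 0.1506] sc@z [0.6405 0.1543]
levend [0.652  0.2503 0.099 ] 0.0015 top@z [0.6525 0.2503] sc@z [0.6499 0.2511]
slv0 [0.6463 0.1892 0.096 ] 0.0035 top@z [0.6467 0.1875] sc@z [0.6456 0.1909]
head [ 0.6503 -0.1798  0.0559] 0.0018 top@z [ 0.6498 -0.1796] sc@z [ 0.6552 -0.1754]
band [ 0.5702 -0.1944  0.0616] 0.0029 top@z [ 0.5708 -0.1957] sc@z [ 0.5701 -0.1929]
hend [ 0.4326 -0.2191  0.064 ] 0.005 top@z [ 0.4334 -0.2217] sc@z [ 0.4303 -0.2176]
caseFL [ 0.7184 -0.159   0.068 ] 0.0975 top@z [ 0.6985 -0.1193] sc@z [ 0.7197 -0.2206]
caseFR [ 0.701  -0.177  -0.0036] 0.1102 top@z [ 0.7126 -0.2265] sc@z [ 0.7062 -0.1124]
caseNR [ 0.3976 -0.2204  0.0168] 0.1079 top@z [ 0.4116 -0.2717] sc@z [ 0.3972 -0.1627]
caseNL [ 0.4238 -0.2066  0.0666] 0.0976 top@z [ 0.3961 -0.1675] sc@z [ 0.4142 -0.269 ]
pipeF [0.7283 0.1383 0.0623] 0.006 top@z [0.7303 0.1365] sc@z [0.7236 0.1405]
pipeN [0.3764 0.1997 0.0613] 0.002 top@z [0.3765 0.1989] sc@z [0.3748 0.2006]
spray [0.4974 0.3187 0.1477] 0.0003 top@z [0.4976 0.3179] sc@z [0.4992 0.3186]
glue [ 0.7489 -0.1543  0.1176] 0.0027 top@z [ 0.749  -0.1554] sc@z [ 0.7497 -0.1521]
plFL [0.7073 0.1909 0.038 ]
plFR [0.6913 0.0907 0.038 ]
plNR [0.3983 0.1401 0.038 ]
plNL [0.4147 0.2402 0.038 ]
screws [0.5116 0.0504 0.04  ]
screws [0.4904 0.0055 0.04  ]
screws [0.4226 0.0336 0.04  ]
screws [0.4413 0.0827 0.04  ]
```

The two views agree with the stated sizes: dot at z≈0.10, stem at 0.097, handle top at 0.062–0.064, and bolt to stem 150 mm. Next is the hexagon's angle and the first move.

```bash
cat >> h.py <<'E'
from scipy.spatial.transform import Rotation as Rot
def plan(p,psi):
    "numbers to reach TCP p with tool y at psi deg, tool down, from measured pose"
    o=r.get_obs(); R=Rot.from_rotvec(o["tcp_rot"]); q=np.radians(psi)
    T=Rot.from_matrix(np.c_[[-np.sin(q),np.cos(q),0],[np.cos(q),np.sin(q),0],[0,0,-1]])
    print("travel",R.inv().apply(np.array(p)-o["position"])/.25,"rot",np.degrees((R.inv()*T).as_rotvec())/60,"at",o["position"],"t",o["clock"],"F",o["ft_force"])
E
python3 - <<'E'
from h import *
a=cv2.imread("pics/top0.png")[238:266,223:251]; b=cv2.imread("pics/scene0.png")[177:205,386:414]
s=lambda i:cv2.convertScaleAbs(cv2.resize(i,(400,400),interpolation=cv2.INTER_CUBIC),alpha=1.5)
cv2.imwrite("pics/hex.png",np.hstack([s(a),s(b)]))
plan([.5567,-.1974,.19],100.7)
E
```

```text
travel [-2.3605 -2.0914  0.0614] rot [-0.0018 -0.0007 -0.5468] at [0.2067 0.5091 0.2044] t 0.1 F [-0.3318 -0.0861 -0.015 ]
```

View pics/hex.png

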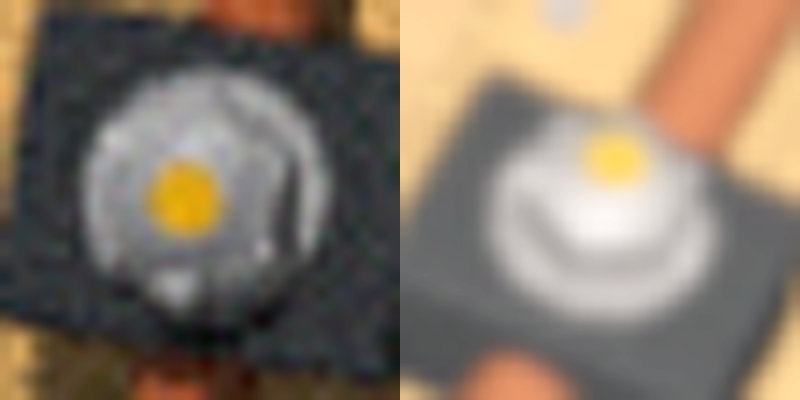

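The right-hand flat of the hexagon runs from about (288,150) to (272,250) in the left half. That puts the flat normals near 20° mod 60, matching bolt ≈ 0.5, so I'll aim for a handle yaw of about 20°. First, over to the wrench.

{"method": "carry_out", "body": {
  "commands": [
    {"travel": [-0.4,-0.35,0],"jaw": 0.3},
    {"travel": [-0.8,-0.7,0],"jaw": 0.3},
    {"travel": [-1,-0.88,0],"jaw": 0.3},
    {"travel": [-1,-0.88,0],"jaw": 0.3},
    {"travel": [-1,-0.88,0],"jaw": 0.3},
    {"travel": [-1,-0.88,0],"jaw": 0.3},
    {"travel": [-1,-0.88,0],"jaw": 0.3}
  ]
}}

```text
schema error: expected keys travel, delta_rot, jaw
```

{"method": "carry_out", "body": {
  "commands": [
    {"travel": [-1,-0.88,0],"jaw": 0.3},
    {"travel": [-1,-0.88,0],"jaw": 0.3},
    {"travel": [-1,-0.88,0],"jaw": 0.3},
    {"travel": [-1,-0.88,0],"jaw": 0.3},
    {"travel": [-1,-0.88,0],"jaw": 0.3},
    {"travel": [-1,-0.88,0],"jaw": 0.3},
    {"travel": [-1,-0.88,0],"jaw": 0.3}
  ]
}}

```text
schema error: expected keys travel, delta_rot, jaw
```

{"method": "carry_out", "body": {
  "commands": [
    {"travel": [-0.36,-0.33,0],"delta_rot": [0,0,-0.547],"jaw": 0.3},
    {"travel": [-0.36,-0.33,0],"delta_rot": [0,0,-0.547],"jaw": 0.3},
    {"travel": [-0.36,-0.33,0],"delta_rot": [0,0,-0.547],"jaw": 0.3},
    {"travel": [-0.36,-0.33,0],"delta_rot": [0,0,-0.547],"jaw": 0.3},
    {"travel": [-0.36,-0.33,0],"delta_rot": [0,0,-0.547],"jaw": 0.3},
    {"travel": [-0.36,-0.33,0],"delta_rot": [0,0,-0.547],"jaw": 0.3},
    {"travel": [-0.36,-0.33,0],"delta_rot": [0,0,-0.547],"jaw": 0.3}
  ]
}}

```text
clock: 0.8
position: [0.259, 0.3996, 0.2052]
tcp_rot: [0.292, -3.128, 0.0]
ft_force: [-0.7, 0.5, -0.6]
opening: 0.0612
grip_force: 0.0
```

```bash
python3 - <<'E'
from h import *
plan([.5567,-.1974,.032],100.7)
E
```

```text
travel [-0.7291 -2.5669  0.693 ] rot [-0.0002 -0.0004 -0.0008] at [0.259  0.3996 0.2052] t 0.8 F [-0.7136  0.55   -0.5635]
```

{"method": "carry_out", "body": {
  "commands": [
    {"travel": [-0.28,-1,0],"delta_rot": [0,0,0],"jaw": 0.3},
    {"travel": [-0.28,-1,0],"delta_rot": [0,0,0],"jaw": 0.3},
    {"travel": [-0.28,-1,0],"delta_rot": [0,0,0],"jaw": 0.3},
    {"travel": [-0.28,-1,0],"delta_rot": [0,0,0],"jaw": 0.3},
    {"travel": [-0.28,-1,0],"delta_rot": [0,0,0],"jaw": 0.3},
    {"travel": [-0.28,-1,0],"delta_rot": [0,0,0],"jaw": 0.3}
  ]
}}

```text
clock: 1.4
position: [0.3762, 0.1632, 0.2054]
tcp_rot: [-0.282, 3.128, -0.003]
ft_force: [-0.3, 0.9, 0.5]
opening: 0.061
grip_force: 0.0
```

{"method": "carry_out", "body": {
  "commands": [
    {"travel": [-0.28,-1,0],"delta_rot": [0,0,0],"jaw": 0.3},
    {"travel": [-0.28,-1,0],"delta_rot": [0,0,0],"jaw": 0.3},
    {"travel": [-0.28,-1,0],"delta_rot": [0,0,0],"jaw": 0.3},
    {"travel": [-0.28,-1,0],"delta_rot": [0,0,0],"jaw": 0.3},
    {"travel": [-0.28,-1,0],"delta_rot": [0,0,0],"jaw": 0.3},
    {"travel": [-0.28,-1,0],"delta_rot": [0,0,0],"jaw": 0.3}
  ]
}}

```text
clock: 2.0
position: [0.4914, -0.069, 0.2044]
tcp_rot: [0.286, -3.127, 0.001]
ft_force: [-0.2, 0.4, -0.2]
opening: 0.0609
grip_force: 0.0
```

{"method": "carry_out", "body": {
  "commands": [
    {"travel": [-0.17,-0.57,0.3],"delta_rot": [0,0,0],"jaw": 0.3},
    {"travel": [-0.17,-0.57,0.3],"delta_rot": [0,0,0],"jaw": 0.3},
    {"travel": [-0.17,-0.57,0.3],"delta_rot": [0,0,0],"jaw": 0.3},
    {"travel": [-0.17,-0.57,0.3],"delta_rot": [0,0,0],"jaw": 0.3},
    {"travel": [-0.17,-0.57,0.3],"delta_rot": [0,0,0],"jaw": 0.3}
  ]
}}

```text
clock: 2.5
position: [0.5578, -0.1976, 0.1279]
tcp_rot: [0.291, -3.124, -0.005]
ft_force: [-0.4, 0.6, 0.5]
opening: 0.0611
grip_force: 0.0
```

```bash
python3 - <<'E'
from h import *
plan([.5567,-.1974,.032],100.7)
i=r.get_image("top"); s=r.get_image("scene")
f=lambda a:cv2.resize(a,(400,400),interpolation=cv2.INTER_CUBIC)
cv2.imwrite("pics/pre.png",np.hstack([f(i[150:300,320:470]),f(s[110:260,190:340])]))
E
```

```text
travel [0.0028 0.0002 0.3835] rot [ 0.0034 -0.0035 -0.0009] at [ 0.5578 -0.1976  0.1279] t 2.5 F [-0.4225  0.6272  0.524 ]
```

View pics/pre.png

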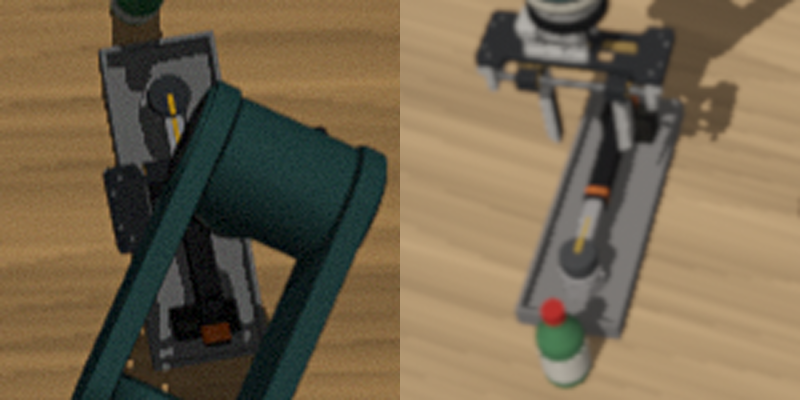

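The fingers straddle the handle, roughly (555,110) and (620,120) in the right half. The head at (170,97) in the left half is clear of them. Descending and closing.

{"method": "carry_out", "body": {
  "commands": [
    {"travel": [0,0,0.2],"delta_rot": [0,0,0],"jaw": 0.3},
    {"travel": [0,0,0.32],"delta_rot": [0,0,0],"jaw": 0.3},
    {"travel": [0,0,0.384],"delta_rot": [0,0,0],"jaw": 0.3},
    {"travel": [0,0,0.384],"delta_rot": [0,0,0],"jaw": 0.3},
    {"travel": [0,0,0.384],"delta_rot": [0,0,0],"jaw": -0.3},
    {"travel": [0,0,0.384],"delta_rot": [0,0,0],"jaw": -1},
    {"travel": [0,0,0.384],"delta_rot": [0,0,0],"jaw": -1},
    {"travel": [0,0,0.384],"delta_rot": [0,0,0],"jaw": -1},
    {"travel": [0,0,0.384],"delta_rot": [0,0,0],"jaw": -1},
    {"travel": [0,0,0.384],"delta_rot": [0,0,0],"jaw": -1}
  ]
}}

```text
clock: 3.6
position: [0.5583, -0.1976, 0.0352]
tcp_rot: [-0.293, 3.127, 0.001]
ft_force: [-0.6, 2.2, 4.3]
opening: 0.0236
grip_force: 30.0
```

```bash
python3 - <<'E'
from h import *
plan([.5567,-.1974,.032],100.7); o=r.get_obs(); print(o["opening"],o["grip_force"],o["wrist_torque"])
E
```

```text
travel [0.0063 0.0022 0.0129] rot [0.0008 0.0008 0.0003] at [ 0.5583 -0.1976  0.0352] t 3.6 F [-0.5917  2.2403  4.2933]
0.023563201491796488 30.001021027565002 [0.487  0.1965 0.0521]
```

{"method": "carry_out", "body": {
  "commands": [
    {"travel": [0,0,-0.06],"delta_rot": [0,0,0],"jaw": -1},
    {"travel": [0,0,-0.15],"delta_rot": [0,0,0],"jaw": -1},
    {"travel": [0,0,-0.27],"delta_rot": [0,0,0],"jaw": -1},
    {"travel": [0,0,-0.4],"delta_rot": [0,0,0],"jaw": -1},
    {"travel": [0,0,-0.5],"delta_rot": [0,0,0],"jaw": -1},
    {"travel": [0,0,-0.52],"delta_rot": [0,0,0],"jaw": -1},
    {"travel": [0,0,-0.52],"delta_rot": [0,0,0],"jaw": -1}
  ]
}}

```text
clock: 4.3
position: [0.5583, -0.1984, 0.1651]
tcp_rot: [-0.293, 3.127, -0.002]
ft_force: [-0.6, -0.2, -3.7]
opening: 0.0239
grip_force: 30.0
```

```bash
python3 - <<'E'
from h import *
i=r.get_image("top"); s=r.get_image("scene")
f=lambda a:cv2.resize(a,(400,400),interpolation=cv2.INTER_CUBIC)
cv2.imwrite("pics/lift.png",np.hstack([f(i[140:240,320:420]),f(s[110:210,210:310])]))
a=np.radians(20); b=np.array([.4925,.1786])
g=b-.0934*np.array([np.cos(a),np.sin(a)])
print(g); plan([g[0],g[1],.165],110); print(r.get_obs()["wrist_torque"])
E
```

```text
[0.4047 0.1467]
travel [ 0.3426  1.4668 -0.0068] rot [ 0.0023 -0.0029 -0.1549] at [ 0.557  -0.1978  0.1622] t 4.4 F [ 0.6145 -0.0618 -3.6006]
[ 0.0443  0.1879 -0.0086]
```

View pics/lift.png

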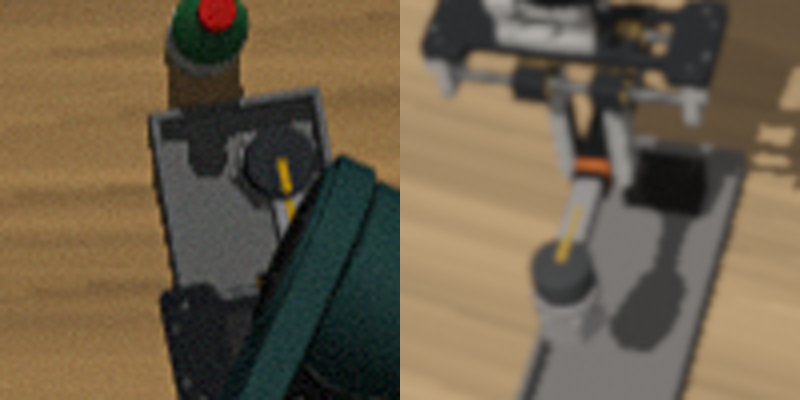

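The lifted head is at (280,161) in the left half and (561,262) in the right half. It looks level, and triangulating will confirm.

```bash
python3 - <<'E'
from h import *
p,e=tri((389.6,179.9),(249.9,175.1)); o=r.get_obs(); print(p,e,p-o["position"], atz("top",(389.6,179.9),.192))
E
```

```text
[ 0.6507 -0.1804  0.1934] 0.0030138607864752206 [0.0937 0.0174 0.0312] [ 0.6515 -0.1819  0.192 ]
```

{"method": "carry_out", "body": {
  "commands": [
    {"travel": [0.05,0.1,0],"delta_rot": [0,0,0],"jaw": -1},
    {"travel": [0.1,0.23,0],"delta_rot": [0,0,0],"jaw": -1},
    {"travel": [0.15,0.38,0],"delta_rot": [0,0,0],"jaw": -1},
    {"travel": [0.2,0.54,0],"delta_rot": [0,0,0],"jaw": -1},
    {"travel": [0.25,0.7,0],"delta_rot": [0,0,0],"jaw": -1},
    {"travel": [0.3,0.83,0],"delta_rot": [0,0,0],"jaw": -1},
    {"travel": [0.34,0.9,0],"delta_rot": [0,0,0],"jaw": -1},
    {"travel": [0.34,0.9,0],"delta_rot": [0,0,0],"jaw": -1}
  ]
}}

```text
clock: 5.2
position: [0.4301, 0.0092, 0.1624]
tcp_rot: [0.298, -3.123, -0.003]
ft_force: [0.4, -0.2, -4.7]
opening: 0.0236
grip_force: 30.0
```

{"method": "carry_out", "body": {
  "commands": [
    {"travel": [0,0.1,0],"delta_rot": [0,0,-0.04],"jaw": -1},
    {"travel": [0,0.23,0],"delta_rot": [0,0,-0.08],"jaw": -1},
    {"travel": [0,0.36,0],"delta_rot": [0,0,-0.12],"jaw": -1},
    {"travel": [0,0.48,0],"delta_rot": [0,0,-0.155],"jaw": -1},
    {"travel": [0,0.56,0],"delta_rot": [0,0,-0.155],"jaw": -1},
    {"travel": [0,0.567,0],"delta_rot": [0,0,-0.155],"jaw": -1},
    {"travel": [0,0.567,0],"delta_rot": [0,0,-0.155],"jaw": -1}
  ]
}}

```text
clock: 5.9
position: [0.4063, 0.1459, 0.1632]
tcp_rot: [0.546, -3.092, 0.002]
ft_force: [0.3, 0.1, -2.7]
opening: 0.0237
grip_force: 30.0
```

```bash
python3 - <<'E'
from h import *
plan([.4047,.1467,.14],110)
i=r.get_image("top"); s=r.get_image("scene")
f=lambda a:cv2.resize(a,(400,400),interpolation=cv2.INTER_CUBIC)
cv2.imwrite("pics/over.png",np.hstack([f(i[190:290,190:290]),f(s[130:230,350:450])]))
E
```

```text
travel [0.0046 0.0052 0.0929] rot [-0.0006 -0.0022  0.0006] at [0.4063 0.1459 0.1632] t 5.9 F [ 0.3014  0.0957 -2.6974]
```

View pics/over.png

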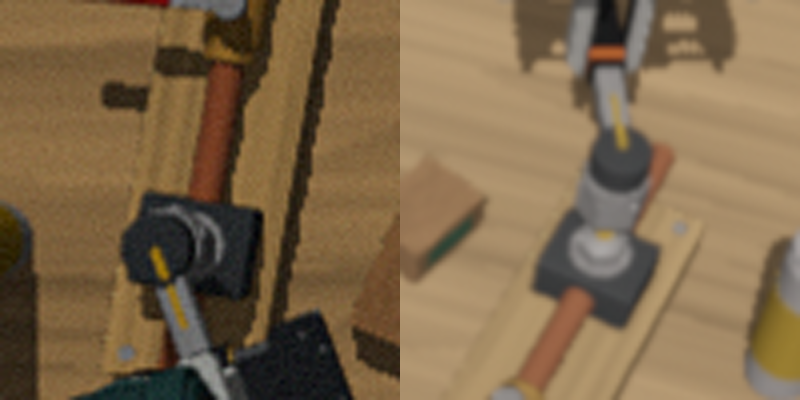

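The head's top disc is at (158,252) in the left half and (620,160) in the right half. Comparing its axis with the bolt's.

```bash
python3 - <<'E'
from h import *
a=(229.1,252.6);b=(404.9,169.4)
p,e=tri(a,b); o=r.get_obs(); print(p,e,p-o["position"], atz("top",a,.193),atz("scene",b,.193))
E
```

```text
[0.4938 0.1784 0.1807] 0.0009360920574362067 [0.0873 0.033  0.017 ] [0.4944 0.1755 0.193 ] [0.5039 0.1793 0.193 ]
```

Height came out 12 mm low against the lift measurement. Checking with segmented disc centroids whether the wrench has pitched.

```bash
python3 - <<'E'
from h import *
def cen(png,x0,ox,oy,cx,cy,rad=45):
    i=cv2.imread(png)[:,x0:x0+400].astype(int); g=i.max(2); 
    m=((g<95)).astype(np.uint8); yy,xx=np.mgrid[:400,:400]
    m[(xx-cx)**2+(yy-cy)**2>rad**2]=0
    m=cv2.morphologyEx(m,cv2.MORPH_CLOSE,np.ones((9,9)))
    n,l,s,c=cv2.connectedComponentsWithStats(m); k=1+s[1:,4].argmax()
    cnt=cv2.findContours((l==k).astype(np.uint8),0,2)[0][0]; h=cv2.fitEllipse(cv2.convexHull(cnt))
    print(png,s[k],h); (u,v)=h[0]; return (ox+(u+.5)/4-.5,oy+(v+.5)/4-.5)
for png,t,s in(("pics/lift.png",(0,320,140,280,161),(400,210,110,161,264)),("pics/over.png",(0,190,190,158,250),(400,350,130,220,158))):
    a,b=cen(png,*t),cen(png,*s); print(a,b,tri(a,b),atz("top",a,.193))
E
```

```text
pics/lift.png [ 235  116   91   90 5956] ((279.9967346191406, 160.951416015625), (89.76315307617188, 89.9361572265625), 86.04927062988281)
pics/lift.png [ 134  241   65   65 3009] ((166.36521911621094, 271.5227966308594), (65.7332534790039, 71.59371948242188), 34.349388122558594)
(389.62418365478516, 179.86285400390625) (251.21630477905273, 177.50569915771484) (array([ 0.6511, -0.1798,  0.1844]), np.float64(0.006537793586393668)) [ 0.6515 -0.1819  0.193 ]
pics/over.png [ 119  205   85   91 5577] ((160.41339111328125, 250.15396118164062), (84.08220672607422, 91.01216125488281), 176.74798583984375)
pics/over.png [ 189  127   63   67 2924] ((219.57383728027344, 158.93026733398438), (62.80653381347656, 69.35536193847656), 174.165283203125)
(229.7283477783203, 252.16349029541016) (404.51845932006836, 169.3575668334961) (array([0.4947, 0.1772, 0.1814]), np.float64(0.0015936546999659052)) [0.4954 0.1741 0.193 ]
```

Top-disc fits are ambiguous to about 5 mm because of the cap's dark rim, so I'll settle it by touch: centre, then lower gently while watching force.

{"method": "carry_out", "body": {
  "commands": [
    {"travel": [0.005,0.005,0.04],"delta_rot": [0,0,0],"jaw": -1},
    {"travel": [0.005,0.005,0.09],"delta_rot": [0,0,0],"jaw": -1},
    {"travel": [0.005,0.005,0.12],"delta_rot": [0,0,0],"jaw": -1},
    {"travel": [0.005,0.005,0.14],"delta_rot": [0,0,0],"jaw": -1},
    {"travel": [0.005,0.005,0.15],"delta_rot": [0,0,0],"jaw": -1},
    {"travel": [0.005,0.005,0.16],"delta_rot": [0,0,0],"jaw": -1},
    {"travel": [0.005,0.005,0.168],"delta_rot": [0,0,0],"jaw": -1},
    {"travel": [0.005,0.005,0.168],"delta_rot": [0,0,0],"jaw": -1}
  ]
}}

```text
clock: 6.8
position: [0.4048, 0.1473, 0.1225]
tcp_rot: [-0.546, 3.094, 0.0]
ft_force: [-0.0, -0.9, -3.2]
opening: 0.0238
grip_force: 30.0
```

{"method": "carry_out", "body": {
  "commands": [
    {"travel": [0,0,0.008],"delta_rot": [0,0,0],"jaw": -1},
    {"travel": [0,0,0.016],"delta_rot": [0,0,0],"jaw": -1},
    {"travel": [0,0,0.016],"delta_rot": [0,0,0],"jaw": -1}
  ]
}}

```text
clock: 7.1
position: [0.4047, 0.1473, 0.1182]
tcp_rot: [0.546, -3.094, -0.0]
ft_force: [-0.7, 0.2, -3.2]
opening: 0.0236
grip_force: 30.0
```

```bash
python3 - <<'E'
from h import *
plan([.4047,.1467,.11],110); print(r.get_obs()["wrist_torque"])
E
```

```text
travel [ 0.0009 -0.002   0.0328] rot [ 0.0001 -0.      0.0003] at [0.4047 0.1473 0.1182] t 7.1 F [-0.683   0.1566 -3.1771]
[0.08   0.1863 0.0052]
```

Still no contact at mouth ≈0.088, which is below the hexagon's top, so it is entering. Continuing.

{"method": "carry_out", "body": {
  "commands": [
    {"travel": [0,0,0.01],"delta_rot": [0,0,0],"jaw": -1},
    {"travel": [0,0,0.02],"delta_rot": [0,0,0],"jaw": -1},
    {"travel": [0,0,0.028],"delta_rot": [0,0,0],"jaw": -1},
    {"travel": [0,0,0.028],"delta_rot": [0,0,0],"jaw": -1}
  ]
}}

```text
clock: 7.5
position: [0.4047, 0.1472, 0.111]
tcp_rot: [0.546, -3.093, -0.0]
ft_force: [-0.1, 0.3, -3.5]
opening: 0.0236
grip_force: 30.0
```

```bash
python3 - <<'E'
from h import *
plan([.4047,.1467,.11],110); print(r.get_obs()["wrist_torque"])
E
```

```text
travel [ 0.0007 -0.002   0.0039] rot [ 0.0002 -0.0003  0.0002] at [0.4047 0.1472 0.111 ] t 7.5 F [-0.0626  0.2995 -3.4936]
[-0.0167  0.0954  0.0513]
```

{"method": "carry_out", "body": {
  "commands": [
    {"travel": [0,0,0.004],"delta_rot": [0,0,0],"jaw": -1},
    {"travel": [0,0,0.008],"delta_rot": [0,0,0],"jaw": -1},
    {"travel": [0,0,0.008],"delta_rot": [0,0,0],"jaw": -1}
  ]
}}

```text
clock: 7.8
position: [0.4047, 0.1472, 0.1102]
tcp_rot: [-0.546, 3.094, -0.0]
ft_force: [-4.0, -0.1, 1.7]
opening: 0.0239
grip_force: 30.0
```

```bash
python3 - <<'E'
from h import *
plan([.4047,.1467,.11],110); print(r.get_obs()["wrist_torque"])
E
```

```text
travel [ 0.0006 -0.0019  0.0006] rot [-0.      0.0001  0.0003] at [0.4047 0.1472 0.1102] t 7.8 F [-3.9716 -0.1257  1.6731]
[-0.1049  0.5577  0.0435]
```

The wrench is seated at the expected height (TCP 0.110, mouth 0.080). Now turning clockwise about the bolt axis, first 20°.

{"method": "carry_out", "body": {
  "commands": [
    {"travel": [0,0.013,0],"delta_rot": [0,0,0.0333],"jaw": -1},
    {"travel": [-0.001,0.026,0],"delta_rot": [0,0,0.0667],"jaw": -1},
    {"travel": [-0.002,0.039,0],"delta_rot": [0,0,0.1],"jaw": -1},
    {"travel": [-0.0036,0.052,0],"delta_rot": [0,0,0.1333],"jaw": -1},
    {"travel": [-0.0057,0.065,0],"delta_rot": [0,0,0.1667],"jaw": -1},
    {"travel": [-0.0082,0.0777,0],"delta_rot": [0,0,0.2],"jaw": -1},
    {"travel": [-0.0111,0.0904,0],"delta_rot": [0,0,0.2333],"jaw": -1},
    {"travel": [-0.0145,0.103,0],"delta_rot": [0,0,0.2667],"jaw": -1},
    {"travel": [-0.0183,0.1154,0],"delta_rot": [0,0,0.3],"jaw": -1},
    {"travel": [-0.0225,0.1278,0],"delta_rot": [0,0,0.3333],"jaw": -1}
  ]
}}

```text
clock: 8.8
position: [0.398, 0.1791, 0.1101]
tcp_rot: [-0.001, -3.139, 0.001]
ft_force: [-6.7, -1.8, 3.4]
opening: 0.0238
grip_force: 30.0
```

```bash
cat >> h.py <<'E'
def tq():
    o=r.get_obs(); p=o["position"]; F=o["ft_force"]; x=Rot.from_rotvec(o["tcp_rot"]).as_matrix()
    yaw=np.degrees(np.arctan2(x[1,0],x[0,0]))-180
    d=p[:2]-[.4925,.1791]
    print("yaw",(yaw+180)%360-180,"d",np.linalg.norm(d),"dir",np.degrees(np.arctan2(-d[1],-d[0])),"T",d[0]*F[1]-d[1]*F[0]+o["wrist_torque"][2],"F",F,"M",o["wrist_torque"],"z",p[2],"t",o["clock"])
E
python3 -c "
from h import *
tq()"
```

```text
yaw -0.018923093385495804 d 0.09450469853121458 dir 0.0013959578951835436 T 0.37413214855816856 F [-6.6614 -1.8403  3.3888] M [-0.3231  1.0037  0.2002] z 0.11011039231897071 t 8.8
```

Torque is 0.37 N m, so the bolt is turning. Continuing in smaller steps.

{"method": "carry_out", "body": {
  "commands": [
    {"travel": [0.002,0.013,0],"delta_rot": [0,0,0.0333],"jaw": -1},
    {"travel": [0.002,0.026,0],"delta_rot": [0,0,0.0667],"jaw": -1},
    {"travel": [0.001,0.039,0],"delta_rot": [0,0,0.1],"jaw": -1},
    {"travel": [0,0.052,0],"delta_rot": [0,0,0.1333],"jaw": -1},
    {"travel": [0,0.052,0],"delta_rot": [0,0,0.1333],"jaw": -1}
  ]
}}

```text
clock: 9.3
position: [0.3989, 0.1925, 0.1101]
tcp_rot: [-0.217, -3.134, -0.0]
ft_force: [-4.1, -0.7, 2.1]
opening: 0.0239
grip_force: 30.0
```

```bash
python3 -c "
from h import *
tq()"
```

```text
yaw -7.937335604045785 d 0.09459151686889924 dir -8.132959226622853 T 0.19407338233518945 F [-4.0736 -0.7023  2.0736] M [-0.1778  0.6988  0.0738] z 0.11007180447700729 t 9.3
```

{"method": "carry_out", "body": {
  "commands": [
    {"travel": [0.001,0.013,0],"delta_rot": [0,0,0.0333],"jaw": -1},
    {"travel": [0,0.026,0],"delta_rot": [0,0,0.0667],"jaw": -1},
    {"travel": [-0.001,0.039,0],"delta_rot": [0,0,0.1],"jaw": -1}
  ]
}}

```text
clock: 9.6
position: [0.4006, 0.202, 0.11]
tcp_rot: [0.382, 3.118, 0.001]
ft_force: [-3.5, -1.1, 2.7]
opening: 0.024
grip_force: 30.0
```

```bash
python3 -c "
from h import *
tq()"
```

```text
yaw -13.982832773226136 d 0.0946735054119908 dir -13.9693789057074 T 0.3589751854070333 F [-3.463  -1.1361  2.713 ] M [-0.3446  0.6017  0.1755] z 0.11003799014304377 t 9.6
```

{"method": "carry_out", "body": {
  "commands": [
    {"travel": [0,0.013,0],"delta_rot": [0,0,0.0333],"jaw": -1},
    {"travel": [-0.001,0.026,0],"delta_rot": [0,0,0.0667],"jaw": -1}
  ]
}}

```text
clock: 9.8
position: [0.4019, 0.2072, 0.1098]
tcp_rot: [-0.489, -3.102, 0.004]
ft_force: [-5.7, -3.7, 3.2]
opening: 0.0239
grip_force: 30.3
```

```bash
python3 -c "
from h import *
tq()"
```

```text
yaw -17.92795010711305 d 0.09482266088599363 dir -17.21382226949387 T 1.1580299347569096 F [-5.7358 -3.7457  3.1698] M [-0.7765  0.8432  0.6578] z 0.109815471892346 t 9.8
```

{"method": "carry_out", "body": {
  "commands": [
    {"travel": [0,0.013,0],"delta_rot": [0,0,0.0333],"jaw": -1},
    {"travel": [-0.001,0.026,0],"delta_rot": [0,0,0.0667],"jaw": -1}
  ]
}}

```text
clock: 10.0
position: [0.4039, 0.2132, 0.1098]
tcp_rot: [-0.597, -3.083, 0.004]
ft_force: [-5.3, -4.5, 3.4]
opening: 0.0239
grip_force: 30.4
```

```bash
python3 -c "
from h import *
tq()"
```

```text
yaw -21.906259168628623 d 0.0949066946953397 dir -21.086621826206947 T 1.2955911796140793 F [-5.2896 -4.4876  3.4375] M [-0.8364  0.9194  0.7176] z 0.10975296067424337 t 10.0
```

The bolt is at its stop and the click spring is yielding, by about 0.1 rad so far. Another 6° should give about 0.22 rad.

{"method": "carry_out", "body": {
  "commands": [
    {"travel": [0,0.013,0],"delta_rot": [0,0,0.0333],"jaw": -1},
    {"travel": [-0.001,0.026,0],"delta_rot": [0,0,0.0667],"jaw": -1},
    {"travel": [-0.002,0.039,0],"delta_rot": [0,0,0.1],"jaw": -1},
    {"travel": [-0.002,0.039,0],"delta_rot": [0,0,0.1],"jaw": -1}
  ]
}}

```text
clock: 10.4
position: [0.4078, 0.2221, 0.1097]
tcp_rot: [-0.755, -3.048, 0.005]
ft_force: [-5.9, -3.7, 3.6]
opening: 0.0237
grip_force: 30.5
```

```bash
python3 -c "
from h import *
tq()"
```

```text
yaw -27.830999990227525 d 0.09498213835407697 dir -26.918179527184776 T 1.3439081461791715 F [-5.8511 -3.6669  3.5526] M [-0.8834  1.0046  0.7818] z 0.10969698654746823 t 10.4
```

{"method": "carry_out", "body": {
  "commands": [
    {"travel": [0,0.013,0],"delta_rot": [0,0,0.0333],"jaw": -1},
    {"travel": [-0.001,0.026,0],"delta_rot": [0,0,0.0667],"jaw": -1},
    {"travel": [-0.001,0.026,0],"delta_rot": [0,0,0.0667],"jaw": -1}
  ]
}}

```text
clock: 10.7
position: [0.4108, 0.2275, 0.1096]
tcp_rot: [-0.861, -3.019, 0.006]
ft_force: [-6.6, -3.9, 5.3]
opening: 0.024
grip_force: 30.6
```

```bash
python3 -c "
from h import *
tq()"
```

```text
yaw -31.83700109640472 d 0.0949838052574052 dir -30.622647742892468 T 1.4191674369494014 F [-6.5561 -3.8721  5.2903] M [-0.9764  1.0965  0.7855] z 0.10961042134630028 t 10.7
```

Both estimates of the click (0.20 rad by torque, 0.28 by angle) lie between 0.15 and 0.42, so it has clicked. Easing back to mid-play.

{"method": "carry_out", "body": {
  "commands": [
    {"travel": [0,-0.0265,0],"delta_rot": [0,0,-0.0667],"jaw": -1},
    {"travel": [-0.003,-0.053,0],"delta_rot": [0,0,-0.1333],"jaw": -1},
    {"travel": [-0.007,-0.079,0],"delta_rot": [0,0,-0.2],"jaw": -1},
    {"travel": [-0.012,-0.105,0],"delta_rot": [0,0,-0.2667],"jaw": -1},
    {"travel": [-0.02,-0.13,0],"delta_rot": [0,0,-0.3333],"jaw": -1},
    {"travel": [-0.025,-0.142,0],"delta_rot": [0,0,-0.3667],"jaw": -1},
    {"travel": [-0.025,-0.142,0],"delta_rot": [0,0,-0.3667],"jaw": -1}
  ]
}}

```text
clock: 11.4
position: [0.3993, 0.1956, 0.11]
tcp_rot: [0.274, 3.128, 0.003]
ft_force: [-1.3, 1.7, -0.3]
opening: 0.0237
grip_force: 30.0
```

```bash
python3 -c "
from h import *
tq()"
```

```text
yaw -9.995062045918985 d 0.09462770013854849 dir -10.038278053797775 T -0.21057901869845547 F [-1.2801  1.6843 -0.3116] M [ 0.1167  0.1383 -0.0747] z 0.10999570769261502 t 11.4
```

{"method": "carry_out", "body": {
  "commands": [
    {"travel": [0,0.013,0],"delta_rot": [0,0,0.0333],"jaw": -1},
    {"travel": [0,0.013,0],"delta_rot": [0,0,0.0333],"jaw": -1}
  ]
}}

```text
clock: 11.6
position: [0.3998, 0.1986, 0.1099]
tcp_rot: [0.327, 3.123, 0.0]
ft_force: [-1.3, -0.1, 1.6]
opening: 0.0239
grip_force: 30.0
```

```bash
python3 -c "
from h import *
tq()"
```

```text
yaw -11.961658970519181 d 0.094680904551136 dir -11.858494356422675 T 0.16781252447071232 F [-1.3191 -0.1283  1.554 ] M [-0.137   0.1628  0.1303] z 0.10989101072848631 t 11.6
```

The torque just changes sign with the direction of motion, so this is friction within the play and the bolt isn't turning. Lifting the wrench off.

{"method": "carry_out", "body": {
  "commands": [
    {"travel": [0,0,-0.02],"delta_rot": [0,0,0],"jaw": -1},
    {"travel": [0,0,-0.04],"delta_rot": [0,0,0],"jaw": -1},
    {"travel": [0,0,-0.07],"delta_rot": [0,0,0],"jaw": -1},
    {"travel": [0,0,-0.11],"delta_rot": [0,0,0],"jaw": -1},
    {"travel": [0,0,-0.16],"delta_rot": [0,0,0],"jaw": -1},
    {"travel": [0,0,-0.21],"delta_rot": [0,0,0],"jaw": -1},
    {"travel": [0,0,-0.22],"delta_rot": [0,0,0],"jaw": -1},
    {"travel": [0,0,-0.22],"delta_rot": [0,0,0],"jaw": -1}
  ]
}}

```text
clock: 12.4
position: [0.4043, 0.1967, 0.1617]
tcp_rot: [0.329, 3.115, -0.004]
ft_force: [16.8, -2.9, -18.9]
opening: 0.0238
grip_force: 30.0
```

```bash
python3 - <<'E'
from h import *
tq(); plan([.5583,-.1976,.165],100.7)
i=r.get_image("top"); s=r.get_image("scene")
f=lambda a:cv2.resize(a,(400,400),interpolation=cv2.INTER_CUBIC)
cv2.imwrite("pics/off.png",np.hstack([f(i[190:290,190:290]),f(s[130:230,350:450])]))
E
```

```text
yaw -12.063957762019157 d 0.08996433959391048 dir -11.29507451811007 T 0.1989905180624951 F [ 16.7768  -2.946  -18.8923] M [-0.2301 -2.951   0.2347] z 0.16168043949461916 t 12.4
travel [-0.9322 -1.4137 -0.0022] rot [-0.0032  0.0089 -0.3794] at [0.4043 0.1967 0.1617] t 12.4 F [ 16.7768  -2.946  -18.8923]
```

View pics/off.png

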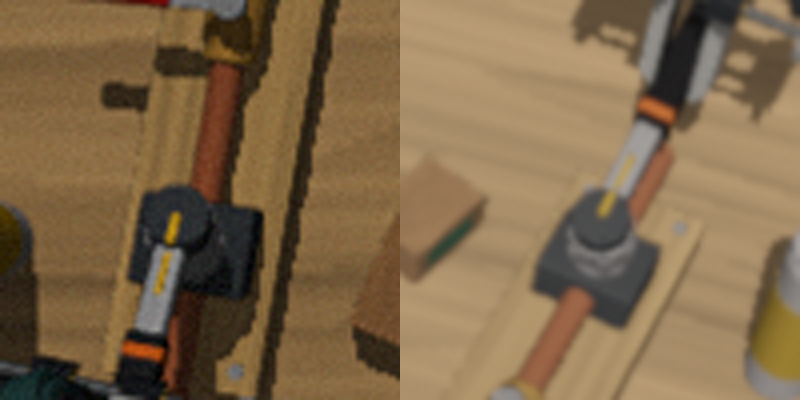

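The picture shows the socket hasn't come off. The head is still cocked on the bolt at (605,215) in the right half, and the handle has swivelled up in the pads. I'll lower it back to seat it, then regrip on the neck near the centre of mass.

{"method": "carry_out", "body": {
  "commands": [
    {"travel": [0,0,0.04],"delta_rot": [0,0,0],"jaw": -1},
    {"travel": [0,0,0.08],"delta_rot": [0,0,0],"jaw": -1},
    {"travel": [0,0,0.12],"delta_rot": [0,0,0],"jaw": -1},
    {"travel": [0,0,0.16],"delta_rot": [0,0,0],"jaw": -1},
    {"travel": [0,0,0.19],"delta_rot": [0,0,0],"jaw": -1},
    {"travel": [0,0,0.205],"delta_rot": [0,0,0],"jaw": -1},
    {"travel": [0,0,0.215],"delta_rot": [0,0,0],"jaw": -1},
    {"travel": [0,0,0.215],"delta_rot": [0,0,0],"jaw": -1}
  ]
}}

```text
clock: 13.3
position: [0.3944, 0.2, 0.1109]
tcp_rot: [-0.324, -3.114, -0.003]
ft_force: [-13.5, 3.0, 8.1]
opening: 0.0236
grip_force: 30.0
```

```bash
python3 -c "
from h import *
tq()"
```

```text
yaw -11.86468762586108 d 0.10032445623586783 dir -12.003282822822813 T 0.03951813328260405 F [-13.4781   2.963    8.0967] M [0.4658 2.2172 0.0491] z 0.11092498577895057 t 13.3
```

{"method": "carry_out", "body": {
  "commands": [
    {"travel": [0.01,-0.01,0.002],"delta_rot": [0,0,-0.025],"jaw": -1},
    {"travel": [0.02,-0.02,0.002],"delta_rot": [0,0,-0.05],"jaw": -1},
    {"travel": [0.02,-0.02,0.002],"delta_rot": [0,0,-0.05],"jaw": -1}
  ]
}}

```text
clock: 13.6
position: [0.3929, 0.1947, 0.1101]
tcp_rot: [-0.245, -3.132, -0.001]
ft_force: [-1.3, 1.3, -0.3]
opening: 0.0235
grip_force: 30.0
```

```bash
python3 -c "
from h import *
tq()"
```

```text
yaw -8.942123233215057 d 0.10081905572467378 dir -8.926789508243795 T 0.006756645209020612 F [-1.2987  1.264  -0.3387] M [0.272  0.2234 0.1123] z 0.11008761583868701 t 13.6
```

{"method": "carry_out", "body": {
  "commands": [
    {"travel": [0,0,0],"delta_rot": [0,0,0],"jaw": -0.2},
    {"travel": [0,0,0],"delta_rot": [0,0,0],"jaw": 0},
    {"travel": [0,0,0],"delta_rot": [0,0,0],"jaw": 0},
    {"travel": [0,0,0],"delta_rot": [0,0,0],"jaw": 0}
  ]
}}

```text
clock: 14.0
position: [0.3937, 0.1945, 0.1104]
tcp_rot: [0.246, 3.131, 0.0]
ft_force: [0.2, -0.3, 1.0]
opening: 0.047
grip_force: 0.0
```

```bash
python3 - <<'E'
from h import *
tq()
i=r.get_image("top"); s=r.get_image("scene")
f=lambda a:cv2.resize(a,(400,400),interpolation=cv2.INTER_CUBIC)
cv2.imwrite("pics/reseat.png",np.hstack([f(i[210:290,200:280]),f(s[125:205,370:450])]))
E
```

```text
yaw -8.999425984566386 d 0.1000288167652552 dir -8.870854223166338 T 0.007496879026315725 F [ 0.1548 -0.2565  0.9557] M [ 0.03    0.0538 -0.0155] z 0.11041131855151934 t 14.0
```

View pics/reseat.png

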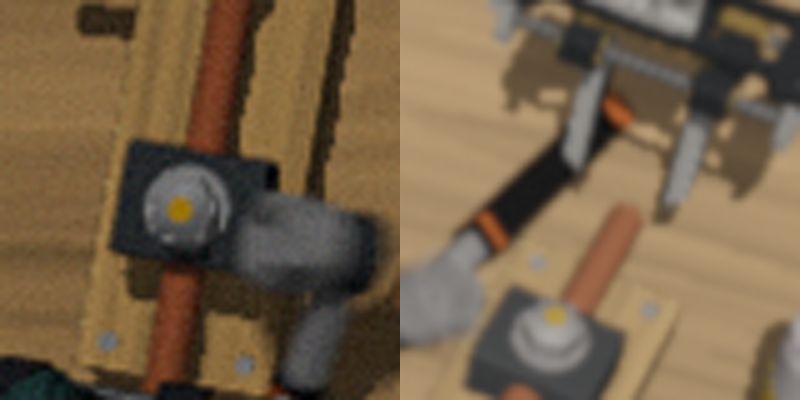

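The wrench is actually off the bolt. It had come unseated and is tipping over to the screw-box side, blurred at (300,240) in the left half. That was my tenth picture, so from here I locate things only numerically. Raising clear first, then finding the orange bands in both views.

{"method": "carry_out", "body": {
  "commands": [
    {"travel": [0,0,-0.05],"delta_rot": [0,0,0],"jaw": 0},
    {"travel": [0,0,-0.15],"delta_rot": [0,0,0],"jaw": 0},
    {"travel": [0,0,-0.3],"delta_rot": [0,0,0],"jaw": 0},
    {"travel": [0.3,0,-0.4],"delta_rot": [0,0,0],"jaw": 0.3},
    {"travel": [0.3,0,-0.4],"delta_rot": [0,0,0],"jaw": 0.3}
  ]
}}

```text
clock: 14.6
position: [0.3187, 0.2068, 0.2135]
tcp_rot: [0.247, 3.129, 0.004]
ft_force: [-0.1, 0.5, 0.2]
opening: 0.0592
grip_force: 0.0
```

```bash
cat > seg.py <<'E'
from h import *
def blobs(n,img,lo,hi,box,amin=4):
    m=cv2.inRange(cv2.cvtColor(img,cv2.COLOR_BGR2HSV),lo,hi); x0,y0,x1,y1=box
    k=np.zeros_like(m);k[y0:y1,x0:x1]=m[y0:y1,x0:x1]
    _,_,s,c=cv2.connectedComponentsWithStats(k)
    return [(tuple(c[j].round(1)),int(s[j,4])) for j in range(1,len(s)) if s[j,4]>=amin]
E
python3 - <<'E'
from seg import *
tq()
I={n:r.get_image(n) for n in("top","scene")}
for n in I: cv2.imwrite(f"pics/{n}_fall.png",I[n])
o={n:cv2.imread(f"pics/{n}0.png") for n in I}
bx={"top":(160,130,440,380),"scene":(220,100,480,280)}
for n in I:
    for a in(o[n],I[n]):
        print(n,"orange",blobs(n,a,(5,180,110),(16,255,255),bx[n]),"yel",blobs(n,a,(18,150,100),(30,255,255),bx[n]),"green",blobs(n,a,(45,80,30),(90,255,200),bx[n]),"red",blobs(n,a,(0,180,110),(4,255,255),bx[n]))
E
```

```text
yaw -9.011055424738771 d 0.17599149117641316 dir -9.050749458821812 T -0.06837014303899436 F [-0.1192  0.4632  0.2262] M [ 0.0287 -0.0471  0.0088] z 0.21348370882387896 t 14.6
top orange [((np.float64(254.0), np.float64(157.8)), 4), ((np.float64(253.3), np.float64(164.9)), 7), ((np.float64(252.2), np.float64(170.4)), 8), ((np.float64(212.5), np.float64(184.0)), 4), ((np.float64(222.5), np.float64(185.0)), 4), ((np.float64(244.8), np.float64(211.0)), 6), ((np.float64(389.7), np.float64(217.6)), 26), ((np.float64(244.0), np.float64(219.2)), 4), ((np.float64(242.7), np.float64(223.0)), 6), ((np.float64(241.5), np.float64(230.2)), 6), ((np.float64(240.7), np.float64(234.1)), 7), ((np.float64(240.8), np.float64(237.8)), 5), ((np.float64(234.8), np.float64(269.2)), 5), ((np.float64(400.9), np.float64(274.0)), 57), ((np.float64(233.5), np.float64(275.0)), 6), ((np.float64(232.5), np.float64(279.2)), 4), ((np.float64(232.0), np.float64(282.8)), 6), ((np.float64(231.2), np.float64(287.4)), 5)] yel [((np.float64(249.7), np.float64(181.8)), 77), ((np.float64(383.9), np.float64(188.7)), 15), ((n
[... 1511 characters left out ...]
0), ((np.float64(264.1), np.float64(180.9)), 18)] yel [((np.float64(256.8), np.float64(201.2)), 4), ((np.float64(447.2), np.float64(215.0)), 255)] green [((np.float64(379.8), np.float64(101.3)), 80), ((np.float64(249.7), np.float64(237.0)), 183)] red [((np.float64(246.9), np.float64(226.9)), 48), ((np.float64(402.1), np.float64(241.0)), 112)]
scene orange [((np.float64(413.7), np.float64(147.6)), 18), ((np.float64(388.2), np.float64(172.2)), 17)] yel [((np.float64(447.2), np.float64(215.0)), 256)] green [((np.float64(380.0), np.float64(101.3)), 79), ((np.float64(249.7), np.float64(236.9)), 180)] red [((np.float64(246.9), np.float64(226.9)), 48), ((np.float64(402.0), np.float64(241.0)), 113)]
```

{"method": "carry_out", "body": {
  "commands": [
    {"travel": [0,0.2,0],"delta_rot": [0,0,0],"jaw": 0.3},
    {"travel": [0,0.4,0],"delta_rot": [0,0,0],"jaw": 0.3},
    {"travel": [0,0.6,0],"delta_rot": [0,0,0],"jaw": 0.3},
    {"travel": [0,0.8,0],"delta_rot": [0,0,0],"jaw": 0.3},
    {"travel": [0,1,0],"delta_rot": [0,0,0],"jaw": 0.3},
    {"travel": [0,1,0],"delta_rot": [0,0,0],"jaw": 0.3},
    {"travel": [0,1,0],"delta_rot": [0,0,0],"jaw": 0.3}
  ]
}}

```text
clock: 15.4
position: [0.3586, 0.4536, 0.2084]
tcp_rot: [-0.244, -3.13, 0.005]
ft_force: [0.0, -1.3, 0.3]
opening: 0.0612
grip_force: 0.0
```

```bash
python3 - <<'E'
from seg import *
I={n:r.get_image(n) for n in("top","scene")}
for n in I: cv2.imwrite(f"pics/{n}_fall2.png",I[n])
bx={"top":(200,230,320,385),"scene":(340,100,440,215)}
for n in I:
    a=I[n]; b=cv2.imread(f"pics/{n}0.png")
    print(n,"orange",[x for x in blobs(n,a,(4,150,70),(18,255,255),bx[n]) if x[1]>8])
    d=cv2.absdiff(a,b).max(2); x0,y0,x1,y1=bx[n]
    g=cv2.cvtColor(a,cv2.COLOR_BGR2HSV)
    for nm,m in(("diff",d>30),("dark",(d>25)&(g[...,2]<45)),("grey",(d>25)&(g[...,1]<50)&(g[...,2]>70))):
        k=np.zeros(d.shape,np.uint8); k[y0:y1,x0:x1]=m[y0:y1,x0:x1]
        k=cv2.morphologyEx(k,cv2.MORPH_CLOSE,np.ones((3,3),np.uint8))
        _,l,s,c=cv2.connectedComponentsWithStats(k)
        for j in range(1,len(s)):
            if s[j,4]>25:
                q=np.argwhere(l==j)[:,::-1].astype(np.float32); print(n,nm,s[j].tolist(),[np.round(v,1) for v in cv2.minAreaRect(q)])
print(tri((259.5,286.1),(388.2,172.2)))
E
```

```text
top orange [((np.float64(241.0), np.float64(234.4)), 78), ((np.float64(292.8), np.float64(261.0)), 391), ((np.float64(232.5), np.float64(281.8)), 258), ((np.float64(261.5), np.float64(286.9)), 34), ((np.float64(243.1), np.float64(339.1)), 76)]
top diff [237, 245, 46, 105, 1747] [array([257.6, 297.8]), array([ 28.6, 106. ]), np.float64(14.0)]
top dark [260, 250, 22, 25, 199] [array([269.8, 262.5]), array([12.6, 29.4]), np.float64(53.1)]
top dark [258, 281, 12, 7, 34] [array([263.2, 284. ]), array([11.7,  3.4]), np.float64(16.7)]
top dark [240, 287, 30, 51, 620] [array([254. , 312.9]), array([14.2, 50.7]), np.float64(20.6)]
top grey [254, 245, 22, 18, 230] [array([264.5, 253.5]), array([17., 21.]), np.float64(90.0)]
top grey [261, 267, 10, 16, 82] [array([265.2, 274.4]), array([ 6. , 16.6]), np.float64(24.4)]
scene orange [((np.float64(413.4), np.float64(147.4)), 35), ((np.float64(388.1), np.float64(172.2)), 33)]
scene diff [364, 144, 54, 53, 745] [array([392.5, 172.1]), array([16.9, 71.4]), np.float64(46.2)]
scene dark [388, 148, 26, 25, 204] [array([400.8, 159.8]), array([ 6.4, 29.7]), np.float64(45.0)]
scene grey [365, 173, 23, 24, 335] [array([377.9, 187. ]), array([17.3, 29. ]), np.float64(52.4)]
(array([0.405 , 0.1293, 0.0421]), np.float64(0.0006240487268345079))
```

```bash
python3 - <<'E'
from seg import *
t0=cv2.imread("pics/top0.png");t=cv2.imread("pics/top_fall2.png")
s0=cv2.imread("pics/scene0.png");s=cv2.imread("pics/scene_fall2.png")
for a in(t0,t): print("box",[x for x in blobs("",a,(4,150,70),(18,255,255),(275,235,320,300)) if x[1]>100])
for a in(s0,s):
    # box blob: brown
    print("boxs",[x for x in blobs("",a,(4,60,40),(20,200,150),(330,160,375,205)) if x[1]>60])
n,e=tri((261.5,286.9),(388.1,172.2)),tri((243.1,339.1),(413.4,147.4)); print(n,e)
v=n[0]-e[0]; L=np.linalg.norm(v); u=v/L; print("len",L,"dir",u,"yaw",np.degrees(np.arctan2(u[1],u[0])))
ax=n[0]+u*(.2265-L if 0 else .076); print("axis pt est",ax)
for z in(.04,.06,.08): print(z,atz("top",(264.5,253.5),z),atz("top",(269.8,262.5),z))
# HSV means along the head
h=cv2.cvtColor(t,cv2.COLOR_BGR2HSV)
print("V"); print(h[242:284:2,248:290:2,2])
hs=cv2.cvtColor(s,cv2.COLOR_BGR2HSV)
print("Vs"); print(hs[168:206:2,358:404:2,2])
E
```

```text
box [((np.float64(292.3), np.float64(260.8)), 398)]
box [((np.float64(292.8), np.float64(261.0)), 391)]
boxs [((np.float64(353.8), np.float64(185.6)), 452)]
boxs [((np.float64(351.4), np.float64(179.6)), 90), ((np.float64(353.0), np.float64(190.4)), 233)]
(array([0.4019, 0.1268, 0.0372]), np.float64(0.004471144973176209)) (array([0.2698, 0.1757, 0.0242]), np.float64(0.0035905322077067112))
len 0.14142206553310555 dir [ 0.934  -0.3453  0.0921] yaw -20.287793556789605
axis pt est [0.4729 0.1006 0.0442]
0.04 [0.486  0.1163 0.04  ] [0.4634 0.1031 0.04  ]
0.06 [0.4868 0.1138 0.06  ] [0.4645 0.1008 0.06  ]
0.08 [0.4875 0.1112 0.08  ] [0.4657 0.0984 0.08  ]
V
[[ 38  43  52  71 134 129 130  51  56 129 129 130 129 129 134 134 136 131
  133 131 135]
 [ 43  36  38  12 125 132 101  57  63 141 136 136 142 136 139 138 140 142
  133 140 108]
 [ 42  40  37  14 136  99  75  93  76  82 105 128 129 136 141 130 143 138
  138 131 122]
 [ 37  43  32  14 101  53  39  42  91  86  80  87  78 110 115 138 135 136
  137 122 112]
 [ 42  44  26  29  66  36  41  37  91  88  84  82  88  81  35  35  92 142
  131 113
[... 2577 characters left out ...]
120 147 160 168 165]
 [ 73  69  92  70  64 112 132 128 127 130 131 132 131 124  83  71  72 115
  129 132 164 171 164]
 [ 71 121 153 106  59  75 123 128 129 130 136 131 134 105  74  72  72  97
  137 125 136 142 139]
 [128 166 169 159 124  95 111 121 130 127 121 138 149  85  72  74  73  75
  117 138 139 134 129]
 [170 175 174 174 171 168 166 165 165 165 156 162 158  77  59  64  68  75
   79 103 128 133 128]
 [178 177 176 175 174 174 173 172 171 167 163 168 144  67  58  58  59  62
   68  74  77  80  77]
 [179 180 179 177 176 175 174 174 172 163 167 170 144  78  58  57  65 115
  125  86  66  73  75]
 [173 175 176 177 178 177 176 175 171 163 169 172 175 163 143  95 103 146
  157 141  80  59  63]]
```

The bands show the handle lying at yaw about -20° with its end on the bench. The cap points to −y, so the wrench is on its side against the plank. I'll fit its full pose by matching a model silhouette to both views.

```bash
cat > fit.py <<'E'
from seg import *
from scipy.optimize import differential_evolution
def proj(n,P):
    c=r.camera_info(n); f=200/np.tan(np.radians(c["vertical_fov"])/2); M=c["camera_from_world"]
    Q=P@M[:3,:3].T+M[:3,3]; Q=Q*[1,-1,-1]
    K=np.array([[f,0,c["cx"]],[0,f,c["cy"]],[0,0,1]])
    return cv2.projectPoints(Q.astype(float),np.zeros(3),np.zeros(3),K,c["D"])[0][:,0]
t=np.linspace(0,2*np.pi,24)
def cyl(z0,z1,R=.024): return np.r_[np.c_[R*np.cos(t),R*np.sin(t),0*t+z0],np.c_[R*np.cos(t),R*np.sin(t),0*t+z1]]
def box(a,b,w,h,zc=.046): return np.array([[-x,y,zc+z] for x in(a,b) for y in(-w/2,w/2) for z in(-h/2,h/2)])
PARTS=[cyl(0,.06),box(.02,.07,.014,.014),box(.07,.235,.024,.022)]
def pose(q): # q: axis pt at handle height xyz, yaw, pitch(head up), roll
    R=Rot.from_euler("ZYX",[q[3],-q[4],q[5]]); return R,lambda P:R.apply(P-[0,0,.046])+q[:3]
def sil(n,q,S=3):
    _,T=pose(q); m=np.zeros((400*S,640*S),np.uint8)
    for P in PARTS:
        h=cv2.convexHull(np.round((proj(n,T(P))+.5)*S-.5).astype(np.int32)); cv2.fillConvexPoly(m,h,1)
    return m
B={"top":(3*230,3*235,3*300,3*360),"scene":(3*350,3*130,3*430,3*215)}
def masks(imgs,bg):
    out={}
    for n in imgs:
        d=cv2.absdiff(imgs[n],bg[n]).max(2); h=cv2.cvtColor(imgs[n],cv2.COLOR_BGR2HSV)
        out[n]=cv2.resize(((d>25)).astype(np.uint8),None,fx=3,fy=3,interpolation=cv2.INTER_NEAREST),d,h
    return out
E
python3 - <<'E'
from fit import *
I={n:cv2.imread(f"pics/{n}_fall2.png") for n in("top","scene")};G={n:cv2.imread(f"pics/{n}0.png") for n in I}
# certain wrench pixels: orange + bright grey head/neck ; soft: any diff
W={}
for n in I:
    d=cv2.absdiff(I[n],G[n]).max(2); h=cv2.cvtColor(I[n],cv2.COLOR_BGR2HSV); x0,y0,x1,y1=[v//3 for v in B[n]]
    sure=((d>25)&(h[...,1]<60)&(h[...,2]>65))|((d>25)&(h[...,0]<19)&(h[...,1]>190)&(h[...,2]>90))|((d>25)&(h[...,2]<(60 if n=="top" else 45))&(h[...,1]<90))
    u=lambda m:cv2.resize(m.astype(np.uint8),None,fx=3,fy=3,interpolation=cv2.INTER_NEAREST)[B[n][1]:B[n][3],B[n][0]:B[n][2]]
    W[n]=(u(sure),u(d>25)); print(n,W[n][0].sum()/9,W[n][1].sum()/9)
bands={"top":[(261.5,286.9),(243.1,339.1)],"scene":[(388.1,172.2),(413.4,147.4)]}
def cost(q):
    c=0
    for n in W:
        m=sil(n,q)[B[n][1]:B[n][3],B[n][0]:B[n][2]]; s,d=W[n]
        c+=((s==1)&(m==0)).sum()/9+1.5*((m==1)&(d==0)).sum()/9
        _,T=pose(q); p=proj(n,T(np.array([[-.0755,0,.046],[-.229,0,.046]]))); c+=5*np.abs(p-bands[n]).sum()
    return c
bd=[(.43,.52),(.07,.14),(.01,.07),(-.5,-.2),(-.1,.25),(.6,2.6)]
best=differential_evolution(cost,bd,seed=1,maxiter=60,popsize=10,polish=False); print(best.fun,best.x)
R,T=pose(best.x); print("up",R.apply([0,0,1]),"u",R.apply([1,0,0]),"mouth",T(np.array([[0,0,0]])),"top",T(np.array([[0,0,.06]])),"end",T(np.array([[-.235,0,.046]])))
print("lowest z",[T(P)[:,2].min().round(4) for P in PARTS])
for rr in np.arange(.8,2.5,.2):
    q=best.x.copy(); q[5]=rr; print(round(rr,1),round(cost(q)))
E
```

```text
top 889.0 1786.0
scene 551.0 810.0Traceback (most recent call last):
  File "<stdin>", line 19, in <module>
    return fun(*args, **kwargs)
    ret = solver.solve()
    next(self)
    ~~~~^^^^^^
    energy = self.func(parameters)
    return self.f(x, *self.args)
           ~~~~~~^^^^^^^^^^^^^^^
  File "<stdin>", line 14, in cost
  File "fit.py", line 17, in sil
    h=cv2.convexHull(np.round((proj(n,T(P))+.5)*S-.5).astype(np.int32)); cv2.fillConvexPoly(m,h,1)
                               ~~~~^^^^^^^^
  File "fit.py", line 4, in proj
    c=r.camera_info(n); f=200/np.tan(np.radians(c["vertical_fov"])/2); M=c["camera_from_world"]
ValueError: time passes only in moves, steps and waits
```

```bash
sed -i 's/^def ray/import functools\nCI=functools.lru_cache(None)(r.camera_info)\ndef ray/; s/c=r.camera_info(n)/c=CI(n)/' h.py fit.py
cat > dofit.py <<'E'
from fit import *
I={n:cv2.imread(f"pics/{n}_fall2.png") for n in("top","scene")};G={n:cv2.imread(f"pics/{n}0.png") for n in I}
W={}
for n in I:
    d=cv2.absdiff(I[n],G[n]).max(2); h=cv2.cvtColor(I[n],cv2.COLOR_BGR2HSV)
    sure=((d>25)&(h[...,1]<60)&(h[...,2]>65))|((d>25)&(h[...,0]<19)&(h[...,1]>190)&(h[...,2]>90))|((d>25)&(h[...,2]<(60 if n=="top" else 45))&(h[...,1]<90))
    u=lambda m:cv2.resize(m.astype(np.uint8),None,fx=3,fy=3,interpolation=cv2.INTER_NEAREST)[B[n][1]:B[n][3],B[n][0]:B[n][2]]
    W[n]=(u(sure),u(d>25))
bands={"top":[(261.5,286.9),(243.1,339.1)],"scene":[(388.1,172.2),(413.4,147.4)]}
def cost(q):
    c=0
    for n in W:
        m=sil(n,q)[B[n][1]:B[n][3],B[n][0]:B[n][2]]; s,d=W[n]
        c+=((s==1)&(m==0)).sum()/9+1.5*((m==1)&(d==0)).sum()/9
        _,T=pose(q); p=proj(n,T(np.array([[-.0755,0,.046],[-.229,0,.046]]))); c+=5*np.abs(p-bands[n]).sum()
    return c
bd=[(.43,.52),(.07,.14),(.01,.07),(-.5,-.2),(-.1,.25),(.6,2.6)]
best=differential_evolution(cost,bd,seed=1,maxiter=50,popsize=10,polish=False); print(best.fun,best.x)
R,T=pose(best.x); print("up",R.apply([0,0,1]),"u",R.apply([1,0,0]),"mouth",T(np.array([[0,0,0]])),"top",T(np.array([[0,0,.06]])),"end",T(np.array([[-.235,0,.046]])))
print("lowest z",[T(P)[:,2].min().round(4) for P in PARTS])
for rr in np.arange(.8,2.5,.2):
    q=best.x.copy(); q[5]=rr; print(round(rr,1),round(cost(q)),end="; ")
E
time python3 dofit.py
```

```text
370.0715437765624 [ 0.4769  0.098   0.0316 -0.3419  0.0699  2.5939]
up [-0.1184 -0.5105 -0.8517] u [ 0.9398 -0.3345  0.0698] mouth [[0.4823 0.1214 0.0707]] top [[0.4752 0.0908 0.0196]] end [[0.256  0.1766 0.0152]]
lowest z [np.float64(0.0071), np.float64(0.0171), np.float64(-0.0005)]
0.8 643; 1.0 591; 1.2 559; 1.4 567; 1.6 619; 1.8 592; 2.0 559; 2.2 508; 2.4 440; 
real	0m10.622s
user	0m8.135s
sys	0m3.137s
```

```bash
sed -i 's/(.6,2.6)/(1.2,3.6)/; s/np.arange(.8,2.5,.2)/np.arange(1.6,3.5,.2)/' dofit.py; python3 dofit.py
```

```text
369.4274813939395 [ 0.4763  0.0978  0.0316 -0.3451  0.0811  2.5692]
up [-0.1191 -0.5327 -0.8379] u [ 0.9379 -0.3372  0.081 ] mouth [[0.4818 0.1223 0.0701]] top [[0.4746 0.0903 0.0199]] end [[0.2559 0.177  0.0125]]
lowest z [np.float64(0.0068), np.float64(0.0163), np.float64(-0.0032)]
1.6 597; 1.8 569; 2.0 535; 2.2 487; 2.4 428; 2.6 379; 2.8 468; 3.0 564; 3.2 674; 3.4 771;
```

The fit has a clear minimum (roll ≈147°). The wrench lies nearly upside down, cap on the bench, mouth up against the plank edge, handle end on the bench. Plan:
1. Grip the handle behind the plank corner, which squares it to inverted.
2. Carry it to open bench.
3. Flip it there, using tool tilt and regrips.

```bash
python3 - <<'E'
from h import *
plan([.3709,.1357,.12],70.2)
E
```

```text
travel [-0.247  -1.2431  0.3621] rot [-0.0003  0.0004  0.1795] at [0.3587 0.4524 0.2104] t 15.5 F [ 0.6856 -0.0212  0.2862]
```

{"method": "carry_out", "body": {
  "commands": [
    {"travel": [-0.05,-0.2,0],"delta_rot": [0,0,0],"jaw": 0.06},
    {"travel": [-0.1,-0.4,0],"delta_rot": [0,0,0.05],"jaw": 0.06},
    {"travel": [-0.15,-0.6,0],"delta_rot": [0,0,0.1],"jaw": 0.06},
    {"travel": [-0.2,-0.8,0],"delta_rot": [0,0,0.15],"jaw": 0.06},
    {"travel": [-0.247,-1,0],"delta_rot": [0,0,0.18],"jaw": 0.06},
    {"travel": [-0.247,-1,0],"delta_rot": [0,0,0.18],"jaw": 0.06},
    {"travel": [-0.247,-1,0],"delta_rot": [0,0,0.18],"jaw": 0.06}
  ]
}}

```text
clock: 16.2
position: [0.3802, 0.1948, 0.2115]
tcp_rot: [0.546, 3.091, 0.003]
ft_force: [1.2, -0.2, -0.2]
opening: 0.0502
grip_force: 0.0
```

```bash
python3 - <<'E'
from h import *
plan([.3709,.1357,.06],70.2)
E
```

```text
travel [-0.0448 -0.2364  0.6054] rot [ 0.0024  0.0022 -0.0039] at [0.3802 0.1948 0.2115] t 16.2 F [ 1.1767 -0.1993 -0.2016]
```

{"method": "carry_out", "body": {
  "commands": [
    {"travel": [-0.045,-0.2,0.1],"delta_rot": [0,0,0],"jaw": 0.06},
    {"travel": [-0.045,-0.236,0.25],"delta_rot": [0,0,0],"jaw": 0.06},
    {"travel": [-0.045,-0.236,0.4],"delta_rot": [0,0,0],"jaw": 0.06},
    {"travel": [-0.045,-0.236,0.55],"delta_rot": [0,0,0],"jaw": 0.06},
    {"travel": [-0.045,-0.236,0.65],"delta_rot": [0,0,0],"jaw": 0.06},
    {"travel": [-0.045,-0.236,0.73],"delta_rot": [0,0,0],"jaw": 0.06},
    {"travel": [-0.045,-0.236,0.78],"delta_rot": [0,0,0],"jaw": 0.06},
    {"travel": [-0.045,-0.236,0.8],"delta_rot": [0,0,0],"jaw": 0.06},
    {"travel": [-0.045,-0.236,0.8],"delta_rot": [0,0,0],"jaw": 0.06}
  ]
}}

```text
clock: 17.1
position: [0.3708, 0.1379, 0.0102]
tcp_rot: [-0.538, -3.095, -0.0]
ft_force: [0.5, 0.3, -0.4]
opening: 0.0497
grip_force: 0.0
```

```bash
python3 - <<'E'
from h import *
plan([.3709,.1357,.009],70.2)
E
```

```text
travel [-0.0033 -0.008   0.005 ] rot [ 0.0002 -0.0003  0.0012] at [0.3708 0.1379 0.0102] t 17.1 F [ 0.5047  0.2677 -0.4468]
```

No contact on the way down. Correcting 2 mm and closing.

{"method": "carry_out", "body": {
  "commands": [
    {"travel": [-0.003,-0.008,0.004],"delta_rot": [0,0,0],"jaw": -0.2},
    {"travel": [-0.003,-0.008,0.004],"delta_rot": [0,0,0],"jaw": -0.4},
    {"travel": [-0.003,-0.008,0.004],"delta_rot": [0,0,0],"jaw": -1},
    {"travel": [-0.003,-0.008,0.004],"delta_rot": [0,0,0],"jaw": -1},
    {"travel": [-0.003,-0.008,0.004],"delta_rot": [0,0,0],"jaw": -1},
    {"travel": [-0.003,-0.008,0.004],"delta_rot": [0,0,0],"jaw": -1}
  ]
}}

```text
clock: 17.7
position: [0.3718, 0.1352, 0.01]
tcp_rot: [0.539, 3.093, 0.001]
ft_force: [1.3, -0.4, 2.3]
opening: 0.0302
grip_force: 30.0
```

{"method": "carry_out", "body": {
  "commands": [
    {"travel": [0,0,-0.04],"delta_rot": [0,0,0],"jaw": -1},
    {"travel": [0,0,-0.08],"delta_rot": [0,0,0],"jaw": -1},
    {"travel": [0,0,-0.14],"delta_rot": [0,0,0],"jaw": -1},
    {"travel": [0,0,-0.2],"delta_rot": [0,0,0],"jaw": -1},
    {"travel": [0,0,-0.2],"delta_rot": [0,0,0],"jaw": -1}
  ]
}}

```text
clock: 18.2
position: [0.3716, 0.1353, 0.0611]
tcp_rot: [0.539, 3.093, 0.002]
ft_force: [0.8, 0.3, -2.9]
opening: 0.03
grip_force: 30.0
```

```bash
cat > state.py <<'E'
import sys
from fit import *
# fit wrench pose from current images; args: initial bounds given as center from gripper
def fitnow(tag,bd,use=("top","scene"),boxes=None,w=1.5):
    W={};bands={}
    for n in use:
        a=r.get_image(n); cv2.imwrite(f"pics/{n}_{tag}.png",a); g=cv2.imread(f"pics/{n}0.png")
        x0,y0,x1,y1=boxes[n]; h=cv2.cvtColor(a,cv2.COLOR_BGR2HSV); d=cv2.absdiff(a,g).max(2)
        print(n,"orange",[(tuple(map(float,b[0])),b[1]) for b in blobs(n,a,(4,150,70),(18,255,255),boxes[n]) if b[1]>8],"yel",[(tuple(map(float,b[0])),b[1]) for b in blobs(n,a,(18,150,90),(32,255,255),boxes[n],3)])
E
python3 - <<'E'
from state import *
tq(); o=r.get_obs(); print(o["opening"],o["wrist_torque"])
fitnow("s1",None,boxes={"top":(200,190,330,385),"scene":(330,100,450,215)})
E
```

```text
yaw -19.789336832978023 d 0.12860517027442106 dir 19.890047099272074 T -0.026492715516399364 F [ 0.7797  0.324  -2.8978] M [-0.0079  0.1369 -0.0214] z 0.061092929540039864 t 18.2
0.030045150038953153 [-0.0079  0.1369 -0.0214]
top orange [((253.3, 193.4), 19), ((243.3, 220.4), 300), ((292.8, 261.8), 390), ((233.5, 275.7), 173), ((260.0, 288.1), 44), ((229.5, 297.0), 27)] yel [((252.8, 191.6), 8), ((245.0, 202.4), 23), ((235.5, 251.5), 16)]
scene orange [((417.6, 126.7), 27), ((389.2, 164.4), 44)] yel [((443.7, 210.2), 89)]
```

```bash
python3 - <<'E'
from h import *
print(tri((260.0,288.1),(389.2,164.4)), atz("scene",(417.6,126.7),.08), atz("scene",(417.6,126.7),.06))
plan([.328,-.06,.13],90)
E
```

```text
(array([0.4027, 0.1257, 0.0738]), np.float64(0.004512129699564871)) [0.2339 0.173  0.08  ] [0.2137 0.1721 0.06  ]
travel [-0.1046 -0.7917 -0.2838] rot [-0.0001 -0.0007 -0.3298] at [0.3704 0.1351 0.059 ] t 18.3 F [-1.2115  0.2907 -2.0903]
```

{"method": "carry_out", "body": {
  "commands": [
    {"travel": [0,0,-0.1],"delta_rot": [0,0,0],"jaw": -1},
    {"travel": [0,0,-0.2],"delta_rot": [0,0,0],"jaw": -1},
    {"travel": [0,-0.08,-0.28],"delta_rot": [0,0,0],"jaw": -1},
    {"travel": [-0.02,-0.2,-0.28],"delta_rot": [0,0,-0.05],"jaw": -1},
    {"travel": [-0.04,-0.32,-0.28],"delta_rot": [0,0,-0.12],"jaw": -1},
    {"travel": [-0.06,-0.44,-0.28],"delta_rot": [0,0,-0.19],"jaw": -1},
    {"travel": [-0.08,-0.57,-0.28],"delta_rot": [0,0,-0.26],"jaw": -1},
    {"travel": [-0.1,-0.7,-0.28],"delta_rot": [0,0,-0.33],"jaw": -1},
    {"travel": [-0.105,-0.79,-0.28],"delta_rot": [0,0,-0.33],"jaw": -1},
    {"travel": [-0.105,-0.79,-0.28],"delta_rot": [0,0,-0.33],"jaw": -1}
  ]
}}

```text
clock: 19.3
position: [0.3271, -0.0614, 0.1279]
tcp_rot: [-0.007, -3.138, 0.0]
ft_force: [-0.1, -0.1, -2.8]
opening: 0.0302
grip_force: 30.0
```

{"method": "carry_out", "body": {
  "commands": [
    {"travel": [0,0,0],"delta_rot": [0.14,0,0],"jaw": -1},
    {"travel": [0,0,0],"delta_rot": [0.28,0,0],"jaw": -1},
    {"travel": [0,0,0],"delta_rot": [0.42,0,0],"jaw": -1},
    {"travel": [0,0,0],"delta_rot": [0.56,0,0],"jaw": -1},
    {"travel": [0,0,0],"delta_rot": [0.7,0,0],"jaw": -1},
    {"travel": [0,0,0],"delta_rot": [0.84,0,0],"jaw": -1},
    {"travel": [0,0,0],"delta_rot": [1,0,0],"jaw": -1},
    {"travel": [0,0,0],"delta_rot": [1,0,0],"jaw": -1},
    {"travel": [0,0,0],"delta_rot": [1,0,0],"jaw": -1}
  ]
}}

```text
clock: 20.2
position: [0.3283, -0.0587, 0.1275]
tcp_rot: [0.007, -2.72, 1.568]
ft_force: [0.5, 0.3, -3.2]
opening: 0.0301
grip_force: 30.0
```

```bash
python3 - <<'E'
from state import *
o=r.get_obs(); print(o["joint_pos"],o["position"],o["opening"],o["ft_force"],o["wrist_torque"]); print(Rot.from_rotvec(o["tcp_rot"]).as_matrix())
fitnow("s2",None,boxes={"top":(260,190,360,385),"scene":(270,60,400,215)})
E
```

```text
[ 0.502  -0.0178  2.0146 -0.879   1.7435 -0.95  ] [ 0.3283 -0.0587  0.1275] 0.030108705532175508 [ 0.4576  0.3082 -3.1894] [0.9281 0.1722 0.0171]
[[-1.     -0.0052  0.0002]
 [-0.0028  0.5012 -0.8653]
 [ 0.0044 -0.8653 -0.5012]]
top orange [((293.5, 261.5), 398), ((334.9, 309.4), 39), ((312.4, 369.4), 53)] yel [((287.8, 314.1), 10), ((300.8, 315.6), 5)]
scene orange [((334.0, 122.6), 29)] yel []
```

A 60° tilt is reachable. The opening (30 mm) implies the handle is held about 20° off square, so the roll is now about 100°. I'll set it down on its side here, tilt eased to 52° for gripper clearance.

{"method": "carry_out", "body": {
  "commands": [
    {"travel": [0,0.06,0.035],"delta_rot": [-0.05,0,0],"jaw": -1},
    {"travel": [0,0.12,0.07],"delta_rot": [-0.1,0,0],"jaw": -1},
    {"travel": [0,0.18,0.105],"delta_rot": [-0.133,0,0],"jaw": -1},
    {"travel": [0,0.23,0.133],"delta_rot": [-0.133,0,0],"jaw": -1},
    {"travel": [0,0.27,0.156],"delta_rot": [-0.133,0,0],"jaw": -1},
    {"travel": [-0.002,0.3,0.173],"delta_rot": [-0.133,0,0],"jaw": -1},
    {"travel": [-0.002,0.32,0.185],"delta_rot": [-0.133,0,0],"jaw": -1},
    {"travel": [-0.002,0.32,0.185],"delta_rot": [-0.133,0,0],"jaw": -1}
  ]
}}

```text
clock: 21.1
position: [0.3281, -0.0613, 0.0381]
tcp_rot: [-0.004, -2.817, 1.386]
ft_force: [-5.8, -2.4, 5.2]
opening: 0.0302
grip_force: 31.0
```

```bash
python3 - <<'E'
from h import *
tq(); o=r.get_obs(); print(o["position"],Rot.from_rotvec(o["tcp_rot"]).as_matrix())
E
```

```text
yaw -0.19613763974297171 d 0.2912762020277273 dir 55.6276503401363 T -1.9888309329051914 F [-5.821  -2.4303  5.1637] M [-0.7748  0.0401 -0.989 ] z 0.03808541479441004 t 21.1
[ 0.3281 -0.0613  0.0381] [[-1.      0.0015 -0.0032]
 [ 0.0034  0.6103 -0.7922]
 [ 0.0008 -0.7922 -0.6103]]
```

Head is on the bench. Releasing and backing out along the tool axis.

{"method": "carry_out", "body": {
  "commands": [
    {"travel": [0,0,0],"delta_rot": [0,0,0],"jaw": -0.3},
    {"travel": [0,0,0],"delta_rot": [0,0,0],"jaw": -0.06},
    {"travel": [0,0,0],"delta_rot": [0,0,0],"jaw": -0.06},
    {"travel": [0,0,-0.1],"delta_rot": [0,0,0],"jaw": -0.06},
    {"travel": [0,0,-0.25],"delta_rot": [0,0,0],"jaw": -0.06},
    {"travel": [0,-0.15,-0.45],"delta_rot": [-0.1,0,0],"jaw": 0.06},
    {"travel": [0,-0.3,-0.6],"delta_rot": [-0.2,0,0],"jaw": 0.06},
    {"travel": [0,-0.4,-0.7],"delta_rot": [-0.35,0,0],"jaw": 0.06},
    {"travel": [0,-0.4,-0.7],"delta_rot": [-0.5,0,0],"jaw": 0.06},
    {"travel": [0,-0.4,-0.7],"delta_rot": [-0.65,0,0],"jaw": 0.06}
  ]
}}

```text
clock: 22.1
position: [0.3313, 0.0178, 0.2277]
tcp_rot: [-0.004, 3.107, -0.379]
ft_force: [-0.1, -0.8, -1.1]
opening: 0.0498
grip_force: 0.0
```

```bash
python3 - <<'E'
from h import *
plan([.25,.12,.25],90)
E
```

```text
travel [ 0.3225  0.3759 -0.1887] rot [-0.2316  0.0108  0.0025] at [0.3313 0.0178 0.2277] t 22.1 F [-0.0506 -0.8435 -1.1205]
```

{"method": "carry_out", "body": {
  "commands": [
    {"travel": [0.05,0.2,-0.05],"delta_rot": [-0.1,0,0],"jaw": 0.06},
    {"travel": [0.05,0.4,-0.1],"delta_rot": [-0.232,0.01,0],"jaw": 0.06},
    {"travel": [0.05,0.6,-0.15],"delta_rot": [-0.232,0.01,0],"jaw": 0.06},
    {"travel": [0.05,0.8,-0.2],"delta_rot": [-0.232,0.01,0],"jaw": 0.06},
    {"travel": [0.05,0.8,-0.2],"delta_rot": [-0.232,0.01,0],"jaw": 0.06}
  ]
}}

```text
clock: 22.6
position: [0.3164, 0.2263, 0.2227]
tcp_rot: [0.007, -3.132, 0.006]
ft_force: [0.2, -0.9, 0.9]
opening: 0.0498
grip_force: 0.0
```

```bash
cat > wfit.py <<'E'
from state import *
def run(tag,boxes,bd,it=60,imgs=None):
    fitnow(tag,None,boxes=boxes)
    W={};BX=boxes
    for n in boxes:
        a=cv2.imread(f"pics/{n}_{tag}.png"); g=cv2.imread(f"pics/{n}0.png"); d=cv2.absdiff(a,g).max(2); h=cv2.cvtColor(a,cv2.COLOR_BGR2HSV)
        sure=((d>25)&(h[...,1]<60)&(h[...,2]>65))|((d>25)&(h[...,0]<19)&(h[...,1]>190)&(h[...,2]>90))|((d>25)&(h[...,2]<(60 if n=="top" else 45))&(h[...,1]<90))
        x0,y0,x1,y1=[3*v for v in boxes[n]]
        u=lambda m:cv2.resize(m.astype(np.uint8),None,fx=3,fy=3,interpolation=cv2.INTER_NEAREST)[y0:y1,x0:x1]
        W[n]=(u(sure),u(d>22))
    def cost(q):
        c=0
        for n in W:
            x0,y0,x1,y1=[3*v for v in boxes[n]]; m=sil(n,q)[y0:y1,x0:x1]; s,d=W[n]
            c+=((s==1)&(m==0)).sum()/9+1.5*((m==1)&(d==0)).sum()/9
        return c
    b=differential_evolution(cost,bd,seed=1,maxiter=it,popsize=10,polish=False)
    R,T=pose(b.x); print(b.fun,b.x,"deg",np.degrees(b.x[3:]))
    print("mouth",T(np.array([[0,0,0.]])),"top",T(np.array([[0,0,.06]])),"end",T(np.array([[-.235,0,.046]])),"low",[T(P)[:,2].min().round(4) for P in PARTS])
    for rr in np.arange(bd[5][0],bd[5][1],.3):
        q=b.x.copy(); q[5]=rr; print(round(rr,1),round(cost(q)),end="; ")
    return b.x
E
python3 - <<'E'
from wfit import *
run("s3",{"top":(300,220,357,385),"scene":(275,85,345,200)},[(.39,.5),(-.11,0),(.01,.06),(-.4,.4),(-.15,.2),(-.3,3.4)])
E
```

```text
top orange [((302.5, 258.0), 77), ((336.8, 307.1), 33), ((318.0, 360.2), 65)] yel []
scene orange [((333.2, 145.6), 28)] yel []
160.44444444444446 [ 0.4223 -0.0906  0.0209 -0.3433  0.0684  1.598 ] deg [-19.6672   3.9209  91.5569]
mouth [[ 0.4377 -0.0473  0.0221]] top [[ 0.4176 -0.1038  0.0205]] end [[ 0.2015 -0.0117  0.0048]] low [np.float64(-0.0035), np.float64(0.0089), np.float64(-0.0075)]
-0.3 649; 0.0 586; 0.3 534; 0.6 458; 0.9 374; 1.2 240; 1.5 183; 1.8 231; 2.1 400; 2.4 467; 2.7 523; 3.0 593; 3.3 696;
```

The fit shows the wrench lying on its side: roll 91°, yaw −19.7°, axis at (0.422,−0.091). Next I grip the neck vertically near the centre of mass, and then tilting 60° gives roll 30°.

```bash
python3 - <<'E'
from h import *
plan([.3705,-.0721,.08],70.3)
E
```

```text
travel [-0.2183 -1.1802  0.5759] rot [-0.0079 -0.0084  0.3309] at [0.3165 0.2237 0.2226] t 22.7 F [-0.7789  0.1304  0.6178]
```

{"method": "carry_out", "body": {
  "commands": [
    {"travel": [-0.04,-0.2,0],"delta_rot": [0,0,0.05],"jaw": 0.06},
    {"travel": [-0.08,-0.4,0],"delta_rot": [0,0,0.12],"jaw": 0.06},
    {"travel": [-0.12,-0.6,0],"delta_rot": [0,0,0.2],"jaw": 0.06},
    {"travel": [-0.16,-0.8,0],"delta_rot": [0,0,0.28],"jaw": 0.06},
    {"travel": [-0.218,-1,0.1],"delta_rot": [-0.008,-0.008,0.33],"jaw": 0.06},
    {"travel": [-0.218,-1,0.25],"delta_rot": [-0.008,-0.008,0.33],"jaw": 0.06},
    {"travel": [-0.218,-1,0.3],"delta_rot": [-0.008,-0.008,0.33],"jaw": 0.06},
    {"travel": [-0.218,-1,0.3],"delta_rot": [-0.008,-0.008,0.33],"jaw": 0.06}
  ]
}}

```text
clock: 23.5
position: [0.3681, -0.0278, 0.1466]
tcp_rot: [-0.543, -3.088, -0.002]
ft_force: [0.6, 1.1, -0.9]
opening: 0.0497
grip_force: 0.0
```

```bash
python3 - <<'E'
from h import *
plan([.3705,-.0721,.006],70.3)
E
```

```text
travel [-0.0731 -0.1634  0.5617] rot [ 0.0003 -0.0058 -0.0043] at [ 0.3681 -0.0278  0.1466] t 23.5 F [ 0.6405  1.09   -0.8519]
```

{"method": "carry_out", "body": {
  "commands": [
    {"travel": [-0.073,-0.163,0.1],"delta_rot": [0,-0.005,0],"jaw": 0.06},
    {"travel": [-0.073,-0.163,0.2],"delta_rot": [0,-0.005,0],"jaw": 0.06},
    {"travel": [-0.073,-0.163,0.32],"delta_rot": [0,-0.005,0],"jaw": 0.06},
    {"travel": [-0.073,-0.163,0.42],"delta_rot": [0,-0.005,0],"jaw": 0.06},
    {"travel": [-0.073,-0.163,0.5],"delta_rot": [0,-0.005,0],"jaw": 0.06},
    {"travel": [-0.073,-0.163,0.55],"delta_rot": [0,-0.005,0],"jaw": 0.06},
    {"travel": [-0.073,-0.163,0.558],"delta_rot": [0,-0.005,0],"jaw": 0.06},
    {"travel": [-0.073,-0.163,0.558],"delta_rot": [0,-0.005,0],"jaw": -0.2},
    {"travel": [-0.073,-0.163,0.558],"delta_rot": [0,-0.005,0],"jaw": -0.4},
    {"travel": [-0.073,-0.163,0.558],"delta_rot": [0,-0.005,0],"jaw": -1}
  ]
}}

```text
clock: 24.5
position: [0.3745, -0.072, 0.0103]
tcp_rot: [0.539, 3.088, -0.0]
ft_force: [-0.7, 0.3, -0.0]
opening: 0.029
grip_force: 0.0
```

{"method": "carry_out", "body": {
  "commands": [
    {"travel": [0,0,0],"delta_rot": [0,0,0],"jaw": -1},
    {"travel": [0,0,0],"delta_rot": [0,0,0],"jaw": -1},
    {"travel": [0,0,0],"delta_rot": [0,0,0],"jaw": -1},
    {"travel": [0,0,0],"delta_rot": [0,0,0],"jaw": -1}
  ]
}}

```text
clock: 24.9
position: [0.374, -0.072, 0.0096]
tcp_rot: [0.541, 3.089, 0.001]
ft_force: [0.4, 0.0, 5.7]
opening: 0.0187
grip_force: 30.0
```

```bash
python3 - <<'E'
from h import *
plan([.3705,-.0721,.006],70.3)
E
```

```text
travel [ 0.0131 -0.0052  0.0144] rot [ 0.0014  0.0054 -0.0028] at [ 0.374  -0.072   0.0096] t 24.9 F [0.4173 0.0102 5.7252]
```

Neck gripped (18.7 mm). Lifting, then computing the tool pose that puts the wrench over the case at 30° roll, level and at its original yaw.

{"method": "carry_out", "body": {
  "commands": [
    {"travel": [0,0,-0.06],"delta_rot": [0,0,0],"jaw": -1},
    {"travel": [0,0,-0.15],"delta_rot": [0,0,0],"jaw": -1},
    {"travel": [0,0,-0.26],"delta_rot": [0,0,0],"jaw": -1},
    {"travel": [0,0,-0.38],"delta_rot": [0,0,0],"jaw": -1},
    {"travel": [0,0,-0.5],"delta_rot": [0,0,0],"jaw": -1},
    {"travel": [0,0,-0.56],"delta_rot": [0,0,0],"jaw": -1},
    {"travel": [0,0,-0.56],"delta_rot": [0,0,0],"jaw": -1}
  ]
}}

```text
clock: 25.6
position: [0.3736, -0.0723, 0.1502]
tcp_rot: [0.541, 3.087, -0.001]
ft_force: [0.1, -0.6, -3.8]
opening: 0.0182
grip_force: 30.0
```

```bash
cat > wp.py <<'E'
from h import *
def wr(y,p,ro): return Rot.from_euler("ZYX",np.radians([y,-p,ro]))
# grasp: wrench pose and tool pose when gripped
Rw0=wr(-19.7,2.9,90); pw0=np.array([.4223,-.0906,.024]); q=np.radians(70.3)
Rt0=Rot.from_matrix(np.c_[[-np.sin(q),np.cos(q),0],[np.cos(q),np.sin(q),0],[0,0,-1]]); pt0=np.array([.374,-.072,.0096])
REL=Rw0.inv()*Rt0; TR=Rw0.inv().apply(pt0-pw0)
def goal(p,y,pi,ro):
    Rw=wr(y,pi,ro); Rt=Rw*REL; pt=np.array(p)+Rw.apply(TR); o=r.get_obs(); R=Rot.from_rotvec(o["tcp_rot"])
    print("travel",R.inv().apply(pt-o["position"])/.25,"rot",np.degrees((R.inv()*Rt).as_rotvec())/60,"tcp goal",pt,"at",o["position"],"t",o["clock"],"F",o["ft_force"],"q",o["joint_pos"])
E
python3 - <<'E'
from wp import *
o=r.get_obs(); print(o["opening"],o["wrist_torque"])
goal([.654,-.2016,.17],10.7,0,90)
goal([.654,-.2016,.17],10.7,0,30)
E
```

```text
0.01816500239169407 [-0.0164 -0.0297 -0.0316]
travel [-1.0479 -0.2076 -0.0248] rot [ 0.0116  0.0541 -0.5093] tcp goal [ 0.6023 -0.2101  0.1582] at [ 0.3736 -0.0723  0.1502] t 25.6 F [ 0.0662 -0.5952 -3.8266] q [-0.3411 -0.2927  1.8256  0.0006  1.6014 -1.5652]
travel [-1.0701 -0.2448 -0.0439] rot [ 0.9844 -0.2171 -0.4398] tcp goal [ 0.6043 -0.2207  0.1631] at [ 0.3736 -0.0723  0.1502] t 25.6 F [ 0.0662 -0.5952 -3.8266] q [-0.3411 -0.2927  1.8256  0.0006  1.6014 -1.5652]
```

{"method": "carry_out", "body": {
  "commands": [
    {"travel": [-0.1,-0.02,-0.1],"delta_rot": [0,0,0],"jaw": -1},
    {"travel": [-0.25,-0.05,-0.15],"delta_rot": [0,0.02,-0.1],"jaw": -1},
    {"travel": [-0.4,-0.08,-0.2],"delta_rot": [0,0.05,-0.2],"jaw": -1},
    {"travel": [-0.55,-0.11,-0.2],"delta_rot": [0,0.05,-0.3],"jaw": -1},
    {"travel": [-0.7,-0.14,-0.2],"delta_rot": [0,0.05,-0.4],"jaw": -1},
    {"travel": [-0.85,-0.17,-0.2],"delta_rot": [0.01,0.054,-0.51],"jaw": -1},
    {"travel": [-0.98,-0.2,-0.2],"delta_rot": [0.01,0.054,-0.51],"jaw": -1},
    {"travel": [-0.98,-0.2,-0.2],"delta_rot": [0.01,0.054,-0.51],"jaw": -1}
  ]
}}

```text
clock: 26.4
position: [0.5872, -0.2038, 0.1935]
tcp_rot: [0.287, -3.069, -0.002]
ft_force: [-0.3, -0.1, -3.7]
opening: 0.0183
grip_force: 30.0
```

```bash
python3 - <<'E'
from wp import *
goal([.654,-.2016,.17],10.7,0,30)
E
```

```text
travel [-0.0617 -0.08    0.1178] rot [ 1.0051 -0.0074  0.0545] tcp goal [ 0.6043 -0.2207  0.1631] at [ 0.5872 -0.2038  0.1935] t 26.4 F [-0.278  -0.1122 -3.7075] q [-0.4098  0.2933  1.1551 -0.0277  1.7457 -2.1711]
```

{"method": "carry_out", "body": {
  "commands": [
    {"travel": [-0.02,-0.02,0],"delta_rot": [0.14,0,0],"jaw": -1},
    {"travel": [-0.04,-0.04,0.02],"delta_rot": [0.28,0,0.02],"jaw": -1},
    {"travel": [-0.06,-0.08,0.04],"delta_rot": [0.42,0,0.03],"jaw": -1},
    {"travel": [-0.06,-0.08,0.04],"delta_rot": [0.56,0,0.04],"jaw": -1},
    {"travel": [-0.06,-0.08,0.04],"delta_rot": [0.7,0,0.05],"jaw": -1},
    {"travel": [-0.06,-0.08,0.04],"delta_rot": [0.84,-0.005,0.054],"jaw": -1},
    {"travel": [-0.06,-0.08,0.04],"delta_rot": [1,-0.007,0.054],"jaw": -1},
    {"travel": [-0.06,-0.08,0.04],"delta_rot": [1,-0.007,0.054],"jaw": -1},
    {"travel": [-0.06,-0.08,0.04],"delta_rot": [1,-0.007,0.054],"jaw": -1}
  ]
}}

```text
clock: 27.3
position: [0.6024, -0.2181, 0.1855]
tcp_rot: [-0.215, 2.674, -1.537]
ft_force: [0.8, -0.4, -2.2]
opening: 0.0181
grip_force: 30.0
```

```bash
python3 - <<'E'
from wp import *
goal([.654,-.2016,.065],10.7,0,30)
fs=__import__("state").fitnow; fs("s4",None,boxes={"top":(340,140,430,330),"scene":(220,90,320,260)})
E
```

```text
travel [-0.019   0.4338  0.2671] rot [0.0058 0.0018 0.0018] tcp goal [ 0.6043 -0.2207  0.0581] at [ 0.6024 -0.2181  0.1855] t 27.3 F [ 0.8201 -0.4055 -2.2495] q [ 0.0451  0.2454  1.5853 -1.0718  1.3687 -1.4157]
top orange [((406.1, 213.8), 49), ((418.1, 277.3), 104)] yel [((403.3, 180.3), 15), ((403.9, 191.4), 15), ((360.0, 193.3), 3)]
scene orange [((249.0, 105.7), 30), ((262.7, 109.8), 42), ((248.4, 145.9), 14)] yel []
```

The 60° tilt is reached, with joint 4 near its limit at −1.07. Lowering in steps while watching it.

{"method": "carry_out", "body": {
  "commands": [
    {"travel": [-0.005,0.05,0.03],"delta_rot": [0,0,0],"jaw": -1},
    {"travel": [-0.01,0.12,0.073],"delta_rot": [0,0,0],"jaw": -1},
    {"travel": [-0.019,0.18,0.11],"delta_rot": [0,0,0],"jaw": -1},
    {"travel": [-0.019,0.2,0.122],"delta_rot": [0,0,0],"jaw": -1},
    {"travel": [-0.019,0.2,0.122],"delta_rot": [0,0,0],"jaw": -1}
  ]
}}

```text
clock: 27.9
position: [0.6073, -0.2177, 0.1299]
tcp_rot: [-0.208, 2.687, -1.523]
ft_force: [-0.6, -0.2, -3.5]
opening: 0.018
grip_force: 30.0
```

```bash
python3 - <<'E'
from wp import *
goal([.654,-.2016,.065],10.7,0,30)
E
```

```text
travel [0.0063 0.2412 0.1573] rot [ 0.0177 -0.0027 -0.0009] tcp goal [ 0.6043 -0.2207  0.0581] at [ 0.6073 -0.2177  0.1299] t 27.9 F [-0.5706 -0.1696 -3.5462] q [ 0.0419  0.3163  1.6109 -1.0784  1.3223 -1.3303]
```

Joint 4 is saturating, so I'll ease to 58° tilt. When the rim touches, I'll loosen the fingers to a cage and push the neck towards +n to tip the wrench upright.

```bash
python3 - <<'E'
from wp import *
goal([.654,-.2016,.060],10.7,0,33)
E
```

```text
travel [0.0058 0.2608 0.1674] rot [-0.0323 -0.0026 -0.0035] tcp goal [ 0.6042 -0.2204  0.0526] at [ 0.6073 -0.2177  0.1299] t 27.9 F [-0.5706 -0.1696 -3.5462] q [ 0.0419  0.3163  1.6109 -1.0784  1.3223 -1.3303]
```

{"method": "carry_out", "body": {
  "commands": [
    {"travel": [0,0.05,0.03],"delta_rot": [-0.05,0,0],"jaw": -1},
    {"travel": [0,0.1,0.065],"delta_rot": [-0.05,0,0],"jaw": -1},
    {"travel": [0.003,0.15,0.097],"delta_rot": [-0.05,0,0],"jaw": -1},
    {"travel": [0.006,0.19,0.122],"delta_rot": [-0.05,0,0],"jaw": -1},
    {"travel": [0.006,0.22,0.142],"delta_rot": [-0.05,0,0],"jaw": -1},
    {"travel": [0.006,0.235,0.151],"delta_rot": [-0.05,0,0],"jaw": -1},
    {"travel": [0.006,0.235,0.151],"delta_rot": [-0.05,0,0],"jaw": -1}
  ]
}}

```text
clock: 28.6
position: [0.6051, -0.2198, 0.0615]
tcp_rot: [-0.21, 2.726, -1.453]
ft_force: [-0.2, -0.1, -3.4]
opening: 0.0183
grip_force: 30.0
```

```bash
python3 - <<'E'
from wp import *
goal([.654,-.2016,.058],10.7,0,33); print(r.get_obs()["wrist_torque"])
E
```

```text
travel [0.0027 0.0354 0.0259] rot [ 0.017  -0.0008 -0.0049] tcp goal [ 0.6042 -0.2204  0.0506] at [ 0.6051 -0.2198  0.0615] t 28.6 F [-0.1953 -0.0597 -3.3759] q [ 0.0213  0.381   1.6494 -1.0595  1.2401 -1.2586]
[ 0.8875  0.0837 -0.0252]
```

{"method": "carry_out", "body": {
  "commands": [
    {"travel": [0,0.015,0.01],"delta_rot": [0.015,0,0],"jaw": -1},
    {"travel": [0.003,0.025,0.018],"delta_rot": [0.015,0,0],"jaw": -1},
    {"travel": [0.003,0.035,0.025],"delta_rot": [0.015,0,0],"jaw": -1},
    {"travel": [0.003,0.035,0.025],"delta_rot": [0.015,0,0],"jaw": -1}
  ]
}}

```text
clock: 29.0
position: [0.6047, -0.2198, 0.0521]
tcp_rot: [-0.207, 2.716, -1.471]
ft_force: [0.4, 0.5, -3.8]
opening: 0.0183
grip_force: 30.0
```

```bash
python3 - <<'E'
from wp import *
goal([.654,-.2016,.056],10.7,0,33); print(r.get_obs()["wrist_torque"])
E
```

```text
travel [0.0019 0.0109 0.0096] rot [ 0.0043 -0.0011 -0.006 ] tcp goal [ 0.6042 -0.2204  0.0486] at [ 0.6047 -0.2198  0.0521] t 29.0 F [ 0.3697  0.4705 -3.8171] q [ 0.0259  0.3994  1.6564 -1.0791  1.2361 -1.2274]
[0.9116 0.1602 0.0142]
```

{"method": "carry_out", "body": {
  "commands": [
    {"travel": [0,0.006,0.005],"delta_rot": [-0.025,0,0],"jaw": -1},
    {"travel": [0,0.012,0.011],"delta_rot": [-0.03,0,0],"jaw": -1},
    {"travel": [0,0.018,0.016],"delta_rot": [-0.03,0,0],"jaw": -1},
    {"travel": [0,0.018,0.016],"delta_rot": [-0.03,0,0],"jaw": -1}
  ]
}}

```text
clock: 29.4
position: [0.6057, -0.2211, 0.0495]
tcp_rot: [-0.205, 2.736, -1.432]
ft_force: [-2.8, 3.6, 5.4]
opening: 0.0188
grip_force: 30.0
```

```bash
python3 - <<'E'
from wp import *
goal([.654,-.2016,.056],10.7,0,33); print(r.get_obs()["wrist_torque"])
R=Rot.from_rotvec(r.get_obs()["tcp_rot"]).inv(); a=np.radians(10.7)
n=np.array([-np.sin(a),np.cos(a),0]); print("tool axes of: n 25mm",R.apply(n*.025)/.25,"down 5mm",R.apply([0,0,-.005])/.25)
E
```

```text
travel [ 0.0054  0.0053 -0.001 ] rot [ 0.0312 -0.     -0.009 ] tcp goal [ 0.6042 -0.2204  0.0486] at [ 0.6057 -0.2211  0.0495] t 29.4 F [-2.7789  3.5954  5.3866] q [ 0.0138  0.3927  1.6521 -1.0515  1.2218 -1.2495]
[ 0.0345  0.3467 -0.2867]
tool axes of: n 25mm [ 0.0048  0.0571 -0.0819] down 5mm [-0.0004  0.0164  0.0114]
```

The rim is on the floor (Fz +5 N). Opening to a cage and pushing towards +n.

{"method": "carry_out", "body": {
  "commands": [
    {"travel": [0,0,0],"delta_rot": [0,0,0],"jaw": -0.4},
    {"travel": [0,0,0],"delta_rot": [0,0,0],"jaw": -0.4},
    {"travel": [0.001,0.011,-0.016],"delta_rot": [0,0,0],"jaw": -0.4},
    {"travel": [0.002,0.023,-0.033],"delta_rot": [0,0,0],"jaw": -0.4},
    {"travel": [0.003,0.034,-0.049],"delta_rot": [0,0,0],"jaw": -0.4},
    {"travel": [0.004,0.046,-0.066],"delta_rot": [0,0,0],"jaw": -0.4},
    {"travel": [0.005,0.064,-0.075],"delta_rot": [0,0,0],"jaw": -0.4},
    {"travel": [0.005,0.075,-0.083],"delta_rot": [0,0,0],"jaw": -0.4},
    {"travel": [0.005,0.075,-0.083],"delta_rot": [0,0,0],"jaw": -0.4}
  ]
}}

```text
clock: 30.3
position: [0.6005, -0.1947, 0.0492]
tcp_rot: [-0.203, 2.732, -1.441]
ft_force: [-5.2, -0.3, 15.3]
opening: 0.0284
grip_force: 7.2
```

```bash
python3 - <<'E'
from wp import *
o=r.get_obs();print(o["opening"],o["position"],o["ft_force"],o["wrist_torque"],o["joint_pos"][3])
from wfit import *
fitnow("s5",None,boxes={"top":(340,140,430,330),"scene":(220,90,320,260)})
E
```

```text
0.0284301824522416 [ 0.6005 -0.1947  0.0492] [-5.1653 -0.2548 15.2685] [-2.1751  0.1684 -0.6649] -1.0439740264656152
top orange [((392.9, 216.0), 34), ((407.3, 272.1), 69)] yel [((386.4, 186.8), 15), ((388.3, 196.8), 12)]
scene orange [((249.9, 107.3), 34), ((268.9, 144.3), 40), ((259.6, 179.8), 15)] yel []
```

Both yellow marks are back on top, at (386,187) and (388,197) in the top view, close to their original places. The wrench is upright. Releasing and withdrawing.

{"method": "carry_out", "body": {
  "commands": [
    {"travel": [0,0,0],"delta_rot": [0,0,0],"jaw": -0.15},
    {"travel": [0,-0.01,-0.008],"delta_rot": [0,0,0],"jaw": -0.15},
    {"travel": [0,-0.01,-0.03],"delta_rot": [0,0,0],"jaw": -0.15},
    {"travel": [0,-0.01,-0.1],"delta_rot": [0,0,0],"jaw": -0.15},
    {"travel": [0,-0.01,-0.25],"delta_rot": [0,0,0],"jaw": -0.15},
    {"travel": [0,-0.05,-0.4],"delta_rot": [0,0,0],"jaw": 0},
    {"travel": [0,-0.15,-0.5],"delta_rot": [-0.14,0,0],"jaw": 0},
    {"travel": [0,-0.25,-0.6],"delta_rot": [-0.28,0,0],"jaw": 0},
    {"travel": [0,-0.35,-0.7],"delta_rot": [-0.42,0,0],"jaw": 0},
    {"travel": [0,-0.4,-0.8],"delta_rot": [-0.56,0,0],"jaw": 0}
  ]
}}

```text
clock: 31.4
position: [0.5898, -0.0852, 0.2447]
tcp_rot: [-0.225, 3.07, -0.573]
ft_force: [0.5, -0.4, -0.2]
opening: 0.0468
grip_force: 0.0
```

```bash
python3 - <<'E'
from wfit import *
plan([.35,.05,.25],100)
fitnow("s6",None,boxes={"top":(340,140,430,330),"scene":(220,90,320,260)})
E
```

```text
travel [ 0.8723  0.6247 -0.2483] rot [-0.3509 -0.0207 -0.0267] at [ 0.5898 -0.0852  0.2447] t 31.4 F [ 0.5131 -0.3827 -0.1981]
top orange [((388.9, 217.2), 37), ((405.2, 272.7), 70)] yel [((380.7, 188.6), 19), ((383.4, 198.6), 16)]
scene orange [((249.9, 107.4), 33), ((270.5, 144.5), 37), ((264.0, 181.5), 32)] yel []
```

```bash
python3 - <<'E'
from h import *
print("near",tri((388.9,217.2),(264.0,181.5)),"end",tri((405.2,272.7),(270.5,144.5)))
print("orig near",tri((389.7,217.6),(264.1,180.9)),"end",tri((400.9,274.0),(274.6,144.6)))
for uv in((380.7,188.6),(383.9,188.7)): print("headmark",atz("top",uv,.065))
for uv in((405.2,272.7),(400.9,274.0)): print("end",atz("top",uv,.062))
plan([.5583,-.1976,.14],100.7)
E
```

```text
near (array([ 0.572 , -0.192 ,  0.0636]), np.float64(0.003611210510275186)) end (array([ 0.4359, -0.2302,  0.0612]), np.float64(0.0025007814191395214))
orig near (array([ 0.5707, -0.1931,  0.0643]), np.float64(0.005250178636708527)) end (array([ 0.4326, -0.2189,  0.0615]), np.float64(0.0038822818949898314))
headmark [ 0.6434 -0.1747  0.065 ]
headmark [ 0.6431 -0.1826  0.065 ]
end [ 0.4364 -0.2313  0.062 ]
end [ 0.4334 -0.2207  0.062 ]
travel [ 0.1906 -0.2249  0.5593] rot [-0.3572 -0.0149 -0.0455] at [ 0.592  -0.0885  0.2493] t 31.5 F [ 0.5407 -0.87    0.623 ]
```

It is upright at the right heights and only about 5° off in yaw. Closing the fingers once at the original grasp pose will square it up.

{"method": "carry_out", "body": {
  "commands": [
    {"travel": [0.06,-0.08,0.02],"delta_rot": [-0.12,0,-0.02],"jaw": 0.3},
    {"travel": [0.12,-0.15,0.1],"delta_rot": [-0.25,-0.01,-0.04],"jaw": 0.3},
    {"travel": [0.19,-0.225,0.25],"delta_rot": [-0.357,-0.015,-0.0455],"jaw": 0.3},
    {"travel": [0.19,-0.225,0.4],"delta_rot": [-0.357,-0.015,-0.0455],"jaw": 0.3},
    {"travel": [0.19,-0.225,0.53],"delta_rot": [-0.357,-0.015,-0.0455],"jaw": 0.3},
    {"travel": [0.19,-0.225,0.53],"delta_rot": [-0.357,-0.015,-0.0455],"jaw": 0.3},
    {"travel": [0.19,-0.225,0.53],"delta_rot": [-0.357,-0.015,-0.0455],"jaw": 0.3}
  ]
}}

```text
clock: 32.2
position: [0.5532, -0.1925, 0.1366]
tcp_rot: [0.296, -3.108, -0.004]
ft_force: [0.9, 0.2, -0.1]
opening: 0.061
grip_force: 0.0
```

```bash
python3 - <<'E'
from h import *
plan([.5583,-.1976,.036],100.7)
E
```

```text
travel [-0.0239 -0.0255  0.4019] rot [ 0.0039 -0.018   0.0032] at [ 0.5532 -0.1925  0.1366] t 32.2 F [ 0.9069  0.2373 -0.1499]
```

{"method": "carry_out", "body": {
  "commands": [
    {"travel": [-0.024,-0.026,0.15],"delta_rot": [0.004,-0.018,0.003],"jaw": 0.3},
    {"travel": [-0.024,-0.026,0.28],"delta_rot": [0.004,-0.018,0.003],"jaw": 0.3},
    {"travel": [-0.024,-0.026,0.37],"delta_rot": [0.004,-0.018,0.003],"jaw": 0.3},
    {"travel": [-0.024,-0.026,0.4],"delta_rot": [0.004,-0.018,0.003],"jaw": 0.3},
    {"travel": [-0.024,-0.026,0.4],"delta_rot": [0.004,-0.018,0.003],"jaw": 0},
    {"travel": [-0.024,-0.026,0.4],"delta_rot": [0.004,-0.018,0.003],"jaw": -0.3},
    {"travel": [-0.024,-0.026,0.4],"delta_rot": [0.004,-0.018,0.003],"jaw": -0.45},
    {"travel": [-0.024,-0.026,0.4],"delta_rot": [0.004,-0.018,0.003],"jaw": -1},
    {"travel": [-0.024,-0.026,0.4],"delta_rot": [0.004,-0.018,0.003],"jaw": -1},
    {"travel": [-0.024,-0.026,0.4],"delta_rot": [0.004,-0.018,0.003],"jaw": -1}
  ]
}}

```text
clock: 33.2
position: [0.5599, -0.1985, 0.0391]
tcp_rot: [-0.293, 3.123, -0.001]
ft_force: [-1.7, 4.1, 5.6]
opening: 0.0244
grip_force: 29.8
```

{"method": "carry_out", "body": {
  "commands": [
    {"travel": [0,0,0],"delta_rot": [0,0,0],"jaw": -1},
    {"travel": [0,0,0],"delta_rot": [0,0,0],"jaw": -0.2},
    {"travel": [0,0,0],"delta_rot": [0,0,0],"jaw": 0.2},
    {"travel": [0,0,0],"delta_rot": [0,0,0],"jaw": 0.2},
    {"travel": [0,0,-0.15],"delta_rot": [0,0,0],"jaw": 0.2},
    {"travel": [0,0,-0.35],"delta_rot": [0,0,0],"jaw": 0.2},
    {"travel": [0.2,0.2,-0.5],"delta_rot": [0,0,0],"jaw": 0.2},
    {"travel": [0.3,0.4,-0.6],"delta_rot": [0,0,0],"jaw": 0.2},
    {"travel": [0.3,0.6,-0.6],"delta_rot": [0,0,0],"jaw": 0.2},
    {"travel": [0.3,0.8,-0.6],"delta_rot": [0,0,0],"jaw": 0.2}
  ]
}}

```text
clock: 34.2
position: [0.457, -0.0487, 0.1859]
tcp_rot: [-0.286, 3.122, -0.006]
ft_force: [0.7, 0.6, 0.6]
opening: 0.0561
grip_force: 0.0
```

```bash
python3 - <<'E'
from wfit import *
fitnow("s7",None,boxes={"top":(340,140,430,330),"scene":(220,90,320,260)})
print(r.get_obs()["position"],r.get_obs()["joint_pos"])
t0=cv2.imread("pics/top0.png");t=cv2.imread("pics/top_s7.png");s0=cv2.imread("pics/scene0.png");s=cv2.imread("pics/scene_s7.png")
# same detectors on the initial pictures
for im,b in((t0,(340,140,430,330)),(s0,(220,90,320,260))): print("orig",[(tuple(map(float,q[0])),q[1]) for q in blobs("",im,(4,150,70),(18,255,255),b) if q[1]>8],[(tuple(map(float,q[0])),q[1]) for q in blobs("",im,(18,150,90),(32,255,255),b,3)])
for nm,a,b in(("top",t0,t),("scene",s0,s)):
    print(nm,"lever red",blobs("",a,(0,180,110),(4,255,255),(160,130,480,280)),blobs("",b,(0,180,110),(4,255,255),(160,130,480,280)))
    print(" yellow",blobs("",b,(18,150,100),(30,255,255),(160,200,260,270) if nm=="top" else (380,160,480,240)))
# bolt hexagon: rotational match of the head patch before/after
P0=cv2.resize(t0[238:266,223:251],(280,280),interpolation=cv2.INTER_CUBIC);P1=cv2.resize(t[238:266,223:251],(280,280),interpolation=cv2.INTER_CUBIC)
def edge(P,c=(133,136)):
    g=cv2.GaussianBlur(cv2.cvtColor(P,cv2.COLOR_BGR2GRAY),(0,0),4).astype(float); gx=cv2.Sobel(g,-1,1,0);gy=cv2.Sobel(g,-1,0,1)
    yy,xx=np.mgrid[:280,:280]; d=np.hypot(xx-c[0],yy-c[1]); m=(d>48)&(d<78)
    th=np.arctan2(-gx,-gy)  # world angle of gradient: up=+x,left=+y
    w=np.hypot(gx,gy)*m; z=(w*np.exp(6j*th)).sum()/w.sum(); return np.degrees(np.angle(z))/6,abs(z)
print("hex normals mod60:",edge(P0),edge(P1))
E
```

```text
top orange [((389.5, 217.2), 35), ((406.8, 272.3), 69)] yel [((381.0, 188.5), 16), ((383.9, 198.5), 15)]
scene orange [((249.7, 107.0), 35), ((269.5, 144.3), 38), ((263.7, 181.5), 30)] yel [((259.0, 202.0), 3)]
[ 0.4566 -0.045   0.1858] [-0.2225 -0.1182  1.6123  0.0007  1.6413 -1.9846]
orig [((389.6, 217.8), 36), ((400.9, 274.4), 68)] [((383.9, 188.6), 18), ((385.7, 198.9), 15)]
orig [((249.7, 107.0), 35), ((274.5, 144.6), 38), ((264.1, 181.1), 31)] [((256.8, 201.2), 4)]
top lever red [((np.float64(373.8), np.float64(142.1)), 63), ((np.float64(218.9), np.float64(186.6)), 94)] [((np.float64(374.0), np.float64(142.2)), 63), ((np.float64(218.8), np.float64(186.7)), 97)]
 yellow [((np.float64(245.0), np.float64(202.7)), 19), ((np.float64(183.4), np.float64(240.1)), 11), ((np.float64(235.5), np.float64(251.5)), 16)]
scene lever red [((np.float64(246.9), np.float64(226.9)), 48), ((np.float64(402.1), np.float64(241.0)), 112)] [((np.float64(247.0), np.float64(226.9)), 49), ((np.float64(402.0), np.float64(240.9)), 111)]
 yellow [((np.float64(447.1), np.float64(214.9)), 259)]
hex normals mod60: (np.float64(27.971871190265404), np.float64(0.12382917277229574)) (np.float64(-4.448203200035654), np.float64(0.0774264672113891))
```

The initial yaw is still about 5° off, so the squeeze alone didn't turn it. The hexagon normals now read −4° mod 60, against −2° expected when fully tight, so the bolt is tight. I'll regrip along the handle and turn the wrench 5° in place.

```bash
python3 - <<'E'
from h import *
plan([.5583,-.1965,.10],105.7)
E
```

```text
travel [-0.282  -0.6717  0.346 ] rot [-0.002   0.0057 -0.0789] at [ 0.4566 -0.045   0.1858] t 34.3 F [ 0.6744 -0.1043  0.1751]
```

{"method": "carry_out", "body": {
  "commands": [
    {"travel": [-0.1,-0.2,0],"delta_rot": [0,0,-0.04],"jaw": 0.2},
    {"travel": [-0.2,-0.4,0],"delta_rot": [0,0.006,-0.079],"jaw": 0.2},
    {"travel": [-0.282,-0.58,0],"delta_rot": [0,0.006,-0.079],"jaw": 0.2},
    {"travel": [-0.282,-0.672,0.1],"delta_rot": [0,0.006,-0.079],"jaw": 0.2},
    {"travel": [-0.282,-0.672,0.25],"delta_rot": [0,0.006,-0.079],"jaw": 0.2},
    {"travel": [-0.282,-0.672,0.4],"delta_rot": [0,0.006,-0.079],"jaw": 0.2},
    {"travel": [-0.282,-0.672,0.52],"delta_rot": [0,0.006,-0.079],"jaw": 0.2},
    {"travel": [-0.282,-0.672,0.59],"delta_rot": [0,0.006,-0.079],"jaw": 0.2},
    {"travel": [-0.282,-0.672,0.6],"delta_rot": [0,0.006,-0.079],"jaw": 0},
    {"travel": [-0.282,-0.672,0.6],"delta_rot": [0,0.006,-0.079],"jaw": -0.3}
  ]
}}

```text
clock: 35.3
position: [0.558, -0.2019, 0.034]
tcp_rot: [0.419, -3.109, 0.004]
ft_force: [0.6, 0.2, -0.1]
opening: 0.044
grip_force: 0.0
```

{"method": "carry_out", "body": {
  "commands": [
    {"travel": [0,0,0],"delta_rot": [0,0,0],"jaw": -0.45},
    {"travel": [0,0,0],"delta_rot": [0,0,0],"jaw": -1},
    {"travel": [0,0,0],"delta_rot": [0,0,0],"jaw": -1},
    {"travel": [0,0,0],"delta_rot": [0,0,0],"jaw": -1},
    {"travel": [0,0,-0.012],"delta_rot": [0,0,0],"jaw": -1},
    {"travel": [0,0,-0.012],"delta_rot": [0,0,0.04],"jaw": -1},
    {"travel": [0,-0.005,-0.012],"delta_rot": [0,0,0.085],"jaw": -1},
    {"travel": [0,-0.005,-0.006],"delta_rot": [0,0,0.085],"jaw": -1},
    {"travel": [0,-0.005,0],"delta_rot": [0,0,0.085],"jaw": -1}
  ]
}}

```text
clock: 36.2
position: [0.5584, -0.2025, 0.0365]
tcp_rot: [0.282, -3.125, 0.005]
ft_force: [-6.5, 2.2, 12.4]
opening: 0.0238
grip_force: 29.8
```

```bash
python3 - <<'E'
from wfit import *
plan([.5583,-.1976,.0352],100.7); o=r.get_obs(); print(o["opening"])
fitnow("s8",None,boxes={"top":(340,140,430,330),"scene":(220,90,320,260)})
E
```

```text
travel [-0.0033  0.0195  0.0053] rot [-0.0026 -0.0038 -0.0064] at [ 0.5584 -0.2025  0.0365] t 36.2 F [-6.4534  2.2222 12.4171]
0.023778454031071487
top orange [((403.7, 273.9), 27)] yel [((385.7, 188.1), 15)]
scene orange [((271.6, 143.8), 24), ((261.6, 180.7), 27)] yel []
```

Yaw is now right, but the whole wrench sits about 5 mm toward −y. Shifting it 5 mm and releasing.

{"method": "carry_out", "body": {
  "commands": [
    {"travel": [0,0,-0.01],"delta_rot": [0,0,0],"jaw": -1},
    {"travel": [-0.003,0.01,-0.012],"delta_rot": [0,0,0],"jaw": -1},
    {"travel": [-0.003,0.02,-0.012],"delta_rot": [0,0,0],"jaw": -1},
    {"travel": [-0.003,0.02,-0.002],"delta_rot": [0,0,0],"jaw": -1},
    {"travel": [-0.003,0.02,-0.002],"delta_rot": [0,0,0],"jaw": -0.3},
    {"travel": [-0.003,0.02,-0.002],"delta_rot": [0,0,0],"jaw": 0.1},
    {"travel": [-0.003,0.02,-0.002],"delta_rot": [0,0,0],"jaw": 0.1},
    {"travel": [-0.003,0.02,-0.15],"delta_rot": [0,0,0],"jaw": 0.1},
    {"travel": [-0.003,0.02,-0.35],"delta_rot": [0,0,0],"jaw": 0.1},
    {"travel": [0.1,0.15,-0.55],"delta_rot": [0,0,0],"jaw": 0.1}
  ]
}}

```text
clock: 37.3
position: [0.5366, -0.1776, 0.1626]
tcp_rot: [0.279, -3.128, 0.007]
ft_force: [0.8, 0.2, 1.0]
opening: 0.0517
grip_force: 0.0
```

{"method": "carry_out", "body": {
  "commands": [
    {"travel": [0.05,0.2,0],"delta_rot": [0,0,0],"jaw": -0.3},
    {"travel": [0.1,0.4,0],"delta_rot": [0,0,0],"jaw": -1},
    {"travel": [0.1,0.6,0],"delta_rot": [0,0,0],"jaw": -1},
    {"travel": [0.1,0.8,0],"delta_rot": [0,0,0],"jaw": -1},
    {"travel": [0.1,1,0],"delta_rot": [0,0,0],"jaw": -1},
    {"travel": [0.1,1,0],"delta_rot": [0,0,0],"jaw": -1}
  ]
}}

```text
clock: 37.9
position: [0.4644, 0.0705, 0.1604]
tcp_rot: [0.293, -3.125, 0.001]
ft_force: [0.1, 0.0, -0.7]
opening: 0.0069
grip_force: 0.0
```

```bash
python3 - <<'E'
from wfit import *
fitnow("s9",None,boxes={"top":(340,140,430,330),"scene":(220,90,320,260)})
o=r.get_obs(); print(o["position"],o["joint_pos"],o["clock"],o["opening"])
t0=cv2.imread("pics/top0.png");t=cv2.imread("pics/top_s9.png")
for a in(t0,t): print("box",[x for x in blobs("",a,(4,150,70),(18,255,255),(275,235,320,300)) if x[1]>100])
plan([.67,.06,.2],100)
E
```

```text
top orange [((389.4, 217.1), 37), ((401.6, 273.4), 71)] yel [((383.2, 187.8), 16), ((385.3, 198.1), 15)]
scene orange [((249.7, 107.0), 35), ((273.6, 145.1), 37), ((263.9, 181.7), 32)] yel [((257.0, 202.0), 3)]
[0.4656 0.0665 0.1603] [ 0.0241 -0.0761  1.6243 -0.0038  1.5957 -1.7295] 38.0 0.0010872611202894075
box [((np.float64(292.3), np.float64(260.8)), 398)]
box []
travel [-0.7989 -0.1749 -0.1605] rot [-0.0032 -0.0027  0.0079] at [0.4656 0.0665 0.1603] t 38.0 F [ 0.2506 -0.2125  0.4055]
```

The wrench is back within about 1 px of its original marks in the top view. Now the valve: closed fingers go down on the lever's +x side and push it anticlockwise along the arc.

```bash
python3 - <<'E'
from h import *
plan([.700,.2165,.16],100)
E
```

```text
travel [-1.0312  0.4194 -0.0031] rot [-0.0032 -0.0027  0.0079] at [0.4656 0.0665 0.1603] t 38.0 F [ 0.2506 -0.2125  0.4055]
```

{"method": "carry_out", "body": {
  "commands": [
    {"travel": [-0.2,0.08,0],"delta_rot": [0,0,0.008],"jaw": -1},
    {"travel": [-0.4,0.16,0],"delta_rot": [0,0,0.008],"jaw": -1},
    {"travel": [-0.6,0.24,0],"delta_rot": [0,0,0.008],"jaw": -1},
    {"travel": [-0.8,0.33,0],"delta_rot": [0,0,0.008],"jaw": -1},
    {"travel": [-1,0.42,0],"delta_rot": [0,0,0.008],"jaw": -1},
    {"travel": [-1,0.42,0],"delta_rot": [0,0,0.008],"jaw": -1},
    {"travel": [-1,0.42,0],"delta_rot": [0,0,0.008],"jaw": -1}
  ]
}}

```text
clock: 38.7
position: [0.6952, 0.2125, 0.1558]
tcp_rot: [0.266, -3.125, 0.006]
ft_force: [-1.0, -0.6, -0.4]
opening: 0.0005
grip_force: 0.0
```

```bash
python3 - <<'E'
from h import *
plan([.700,.2165,.08],100)
S=np.array([.641,.152]); q=np.radians(100); R=np.c_[[-np.sin(q),np.cos(q)],[np.cos(q),np.sin(q)]]
P0=np.array([.700,.2165])
for a in range(80,181,10):
    A=np.radians(a); c=np.array([np.sin(A),-np.cos(A)]); h=.007+.010*abs(c@R[:,0])+.0125*abs(c@R[:,1])
    P=S+.07*np.array([np.cos(A),np.sin(A)])+h*c; print(a,P,(R.T@(P-P0)/.25).round(3))
E
```

```text
travel [-0.0233  0.0136  0.3032] rot [-0.003  -0.0056 -0.0045] at [0.6952 0.2125 0.1558] t 38.7 F [-0.9579 -0.568  -0.3701]
80 [0.6735 0.2173] [0.104 0.022]
90 [0.66  0.222] [0.154 0.049]
100 [0.6456 0.2239] [0.209 0.067]
110 [0.6349 0.2243] [0.251 0.076]
120 [0.6239 0.223 ] [0.295 0.078]
130 [0.6128 0.2197] [0.341 0.073]
140 [0.602  0.2144] [0.388 0.06 ]
150 [0.5919 0.2069] [0.433 0.037]
160 [0.583  0.1974] [0.474 0.006]
170 [0.5759 0.186 ] [ 0.51  -0.034]
180 [0.571 0.173] [ 0.538 -0.082]
```

{"method": "carry_out", "body": {
  "commands": [
    {"travel": [-0.023,0.014,0.12],"delta_rot": [0,0,0],"jaw": -1},
    {"travel": [-0.023,0.014,0.22],"delta_rot": [0,0,0],"jaw": -1},
    {"travel": [-0.023,0.014,0.29],"delta_rot": [0,0,0],"jaw": -1},
    {"travel": [-0.023,0.014,0.303],"delta_rot": [0,0,0],"jaw": -1},
    {"travel": [-0.023,0.014,0.303],"delta_rot": [0,0,0],"jaw": -1}
  ]
}}

```text
clock: 39.2
position: [0.6974, 0.2158, 0.0831]
tcp_rot: [0.265, -3.126, 0.006]
ft_force: [0.5, -0.1, 0.7]
opening: 0.0005
grip_force: 0.0
```

{"method": "carry_out", "body": {
  "commands": [
    {"travel": [0.06,0.02,0],"delta_rot": [0,0,0],"jaw": -1},
    {"travel": [0.104,0.022,0],"delta_rot": [0,0,0],"jaw": -1},
    {"travel": [0.154,0.049,0],"delta_rot": [0,0,0],"jaw": -1},
    {"travel": [0.209,0.067,0],"delta_rot": [0,0,0],"jaw": -1},
    {"travel": [0.251,0.076,0],"delta_rot": [0,0,0],"jaw": -1},
    {"travel": [0.295,0.078,0],"delta_rot": [0,0,0],"jaw": -1},
    {"travel": [0.341,0.073,0],"delta_rot": [0,0,0],"jaw": -1},
    {"travel": [0.388,0.06,0],"delta_rot": [0,0,0],"jaw": -1},
    {"travel": [0.433,0.037,0],"delta_rot": [0,0,0],"jaw": -1},
    {"travel": [0.433,0.037,0],"delta_rot": [0,0,0],"jaw": -1}
  ]
}}

```text
clock: 40.2
position: [0.5901, 0.2084, 0.0865]
tcp_rot: [-0.267, 3.129, -0.002]
ft_force: [0.3, -0.4, 1.1]
opening: 0.0006
grip_force: 0.5
```

```bash
python3 - <<'E'
from h import *
plan([.5759,.186,.08],100)
E
```

```text
travel [ 0.0713 -0.0785  0.0262] rot [-0.0014  0.0012 -0.0039] at [0.5901 0.2084 0.0865] t 40.2 F [ 0.3101 -0.3872  1.0926]
```

{"method": "carry_out", "body": {
  "commands": [
    {"travel": [0.02,-0.015,0.01],"delta_rot": [0,0,0],"jaw": -1},
    {"travel": [0.041,-0.035,0.015],"delta_rot": [0,0,0],"jaw": -1},
    {"travel": [0.06,-0.06,0.015],"delta_rot": [0,0,0],"jaw": -1},
    {"travel": [0.075,-0.078,0.015],"delta_rot": [0,0,0],"jaw": -1},
    {"travel": [0.085,-0.1,0.015],"delta_rot": [0,0,0],"jaw": -1},
    {"travel": [0.085,-0.1,0.015],"delta_rot": [0,0,0],"jaw": -1}
  ]
}}

```text
clock: 40.8
position: [0.5747, 0.186, 0.0805]
tcp_rot: [-0.27, 3.126, 0.015]
ft_force: [7.5, 16.1, -2.7]
opening: 0.0005
grip_force: 8.4
```

```bash
python3 - <<'E'
from seg import *
plan([.5759,.186,.08],100)
s=r.get_image("scene"); print(blobs("",s,(0,180,110),(4,255,255),(330,130,480,280)),blobs("",s,(0,150,60),(5,255,255),(330,130,480,280)))
E
```

```text
travel [-0.0049 -0.0007  0.002 ] rot [ 0.0089  0.0045 -0.0021] at [0.5747 0.186  0.0805] t 40.8 F [ 7.4837 16.0614 -2.7305]
[((np.float64(386.8), np.float64(212.8)), 54)] [((np.float64(386.8), np.float64(212.5)), 75)]
```

The push force is 17 N at lever angle 170°, so it is at the firm stop. Backing off, raising and checking everything.

{"method": "carry_out", "body": {
  "commands": [
    {"travel": [0,0.08,0],"delta_rot": [0,0,0],"jaw": -1},
    {"travel": [0,0.14,-0.1],"delta_rot": [0,0,0],"jaw": -1},
    {"travel": [0,0.14,-0.3],"delta_rot": [0,0,0],"jaw": -1},
    {"travel": [0.1,0.14,-0.5],"delta_rot": [0,0,0],"jaw": -1},
    {"travel": [0.3,0.14,-0.6],"delta_rot": [0,0,0],"jaw": -1},
    {"travel": [0.5,0.14,-0.6],"delta_rot": [0,0,0],"jaw": -1},
    {"travel": [0.7,0.14,-0.6],"delta_rot": [0,0,0],"jaw": -1},
    {"travel": [0.9,0.14,-0.6],"delta_rot": [0,0,0],"jaw": -1},
    {"travel": [1,0.14,-0.6],"delta_rot": [0,0,0],"jaw": -1},
    {"travel": [1,0.14,-0.6],"delta_rot": [0,0,0],"jaw": -1}
  ]
}}

```text
clock: 41.85
position: [0.3169, 0.171, 0.2303]
tcp_rot: [0.269, -3.125, 0.007]
ft_force: [0.5, -0.1, 0.1]
opening: 0.0007
grip_force: 0.0
```

{"method": "carry_out", "body": {
  "commands": [
    {"travel": [0,0.2,0],"delta_rot": [0,0,0],"jaw": -1},
    {"travel": [0,0.4,0],"delta_rot": [0,0,0],"jaw": -1},
    {"travel": [0,0.6,0],"delta_rot": [0,0,0],"jaw": -1},
    {"travel": [0,0.8,0],"delta_rot": [0,0,0],"jaw": -1},
    {"travel": [0,1,0],"delta_rot": [0,0,0],"jaw": -1},
    {"travel": [0,1,0],"delta_rot": [0,0,0],"jaw": -1},
    {"travel": [0,1,0],"delta_rot": [0,0,0],"jaw": -1}
  ]
}}

```text
clock: 42.55
position: [0.2782, 0.4185, 0.228]
tcp_rot: [0.27, -3.124, 0.012]
ft_force: [0.1, -0.1, 0.1]
opening: 0.0005
grip_force: 0.0
```

```bash
python3 - <<'E'
from seg import *
print(r.get_obs()["clock"],r.get_obs()["position"])
I={n:r.get_image(n) for n in("top","scene")}
for n in I: cv2.imwrite(f"pics/{n}_end.png",I[n])
f=lambda l:[(tuple(map(float,q[0])),q[1]) for q in l]
t=blobs("",I["top"],(0,180,90),(4,255,255),(160,130,300,280)); s=blobs("",I["scene"],(0,180,90),(4,255,255),(340,130,480,280)); print("red",f(t),f(s))
# lever direction from sleeve pixels (top view, z=.098)
m=cv2.inRange(cv2.cvtColor(I["top"],cv2.COLOR_BGR2HSV),(0,170,80),(5,255,255)); ys,xs=np.nonzero(m[130:280,160:300]); 
c=max(t,key=lambda q:q[1])[0]; p=atz("top",c,.098)[:2]; d=p-[.641,.152]; print("sleeve",p,"dir",np.degrees(np.arctan2(d[1],d[0])),"r",np.hypot(*d))
for n,b in(("top",(275,235,320,300)),):
    for a in(cv2.imread("pics/top0.png"),I[n]): print("box",f([x for x in blobs("",a,(4,150,70),(18,255,255),b) if x[1]>100]))
print("wrench",f(x for x in blobs("",I["top"],(4,150,70),(18,255,255),(340,140,430,330)) if x[1]>8),"glue/cap",f(blobs("",I["top"],(0,180,110),(4,255,255),(350,130,400,165))))
print("spray",[f(blobs("",a,(18,150,100),(30,255,255),(400,180,480,250),50)) for a in(cv2.imread("pics/scene0.png"),I["scene"])])
def edge(im,c=(236.3,251.6)):
    P=cv2.resize(im[238:266,223:251],(280,280),interpolation=cv2.INTER_CUBIC); g=cv2.GaussianBlur(cv2.cvtColor(P,cv2.COLOR_BGR2GRAY),(0,0),4).astype(float); gx=cv2.Sobel(g,-1,1,0);gy=cv2.Sobel(g,-1,0,1)
    yy,xx=np.mgrid[:280,:280]; d=np.hypot(xx-133,yy-136); w=np.hypot(gx,gy)*((d>48)&(d<78)); z=(w*np.exp(6j*np.arctan2(-gx,-gy))).sum()/w.sum(); return np.degrees(np.angle(z))/6,abs(z)
print("hex",[edge(cv2.imread(f"pics/top_{k}.png")) for k in("fall2","s7","end")],edge(cv2.imread("pics/top0.png")))
E
```

```text
42.55 [0.2782 0.4185 0.228 ]
red [((241.6, 217.9), 120)] [((388.4, 210.6), 82)]
sleeve [0.574  0.1638] dir 169.97328709851632 r 0.06801140406507868
box [((292.3, 260.8), 398)]
box [((293.1, 261.5), 409)]
wrench [((389.4, 217.1), 37), ((401.7, 273.4), 69)] glue/cap [((373.8, 142.1), 60)]
spray [[((447.2, 215.0), 255)], [((447.2, 215.0), 257)]]
hex [(np.float64(-6.682503441084845), np.float64(0.08891291086643907)), (np.float64(-4.448203200035654), np.float64(0.0774264672113891)), (np.float64(-5.0544719157001206), np.float64(0.0719594827124953))] (np.float64(27.971871190265404), np.float64(0.12382917277229574))
```

Final checks:
- **Lever:** at 170°, which is fully open.
- **Wrench:** back within about 1 px of where it lay.
- **Bolt:** flats at about −5°, matching the tight angle felt through the wrench (about −7°).
- **Can and bottle:** unmoved.
- **Screw box:** within about 2 mm of its place.

Handing in.

```bash
python3 -c "
from plant import r
print(r.close_job())"
```

```text
the job is handed in; nothing more can be done
None
```

I handed the job in at about 42.6 s: the bolt was tightened to the click and eased off, the wrench (dropped once on removal, then recovered) is back in its case within about 1 px of where it lay, the valve is fully open, the spray can and glue bottle did not move, and the screw box shifted by about 2 mm.

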